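# Set the jaw gap of a bag crimper

## Task

Set the jaw gap of the bag crimper: fit the wing key fully down over the square head of the crimper's adjusting nut, screw the nut down (clockwise from above) until it bottoms out, then back it off a quarter turn. The program finishes while holding: keep the key gripped, still fully down on the nut, so that the setting cannot shift while a colleague tightens the lock screw. Leave the tape, the tub and the clip tray where they are.

Things in the scene. Friction and masses are not known exactly. Their poses are not given: they have to be found in the camera images.
- key_grip (a point): Loose grey steel wing key, 160 g, 70 mm tall, upright. Hub below: 34 x 34 x 30 mm tall, square bore 21.6 mm wide, 26 deep, open downward, mouth chamfered. Wing above: 56 mm long, 14 thick, 40 tall; pinch across its thickness. Point: on the key's axis in the wing, 52 mm above the key's bottom, 18 below its top: grip here. x along the wing, y across it, z up; bore sides parallel to x and y.
- nut_head (a point): Square brass head of the nut amid the grey crimper (base 120 x 180 mm, fixed): centre of its top face, about 99 mm above the bench. Head 20 x 20 mm, 24 tall, top 6 mm bevelled, on a round flange 48 mm across; x, y square to its sides, turning with the nut; z up. The key fits at any of 4 quarter turns; fully down, its grip point is 28 mm above this. The rest of the crimper is lower than 84 mm.
- nut (a joint): How far the nut is unscrewed, rad: 0 = bottomed out (hard stop, jaws closed), growing anticlockwise seen from above, to 2.8 (other stop). Stays where left (friction 0.06 N m); rises 6 mm a turn with the upper jaw. A quarter turn is 1.57. The key on the head has 0.08 rad of play either way. Starts between 0.8 and 1.5.
- tape_mid (a point): Roll of brown tape, lying flat, 90 mm across, 24 mm tall; its centre. Leave alone.
- tub_mid (a point): White tub with a lid, 60 mm across, 75 mm tall; its centre. Leave alone.
- clips_mid (a point): Open grey clip tray with clips in it, 90 x 130 mm, 35 mm tall; its centre. Leave alone.
Mind the look-alikes: they are no part of the job. Of the things like the part that bears key_grip, leave any that is brown or pink; of the rest the larger one is meant.

How it is judged (in metres and radians):
On the way, in this order (a step that is already met when the one before it is completed fails the run):
1. the key is fully down over the square head (z of key_grip in the frame of nut_head below 0.032 m and horizontal distance between key_grip and nut_head below 0.006 m and angle between key_grip's own z axis and vertical below 0.12 rad), for 0.2 s.
2. with the key on it, the nut is screwed down until it bottoms out (value of joint nut below 0.08 rad and z of key_grip in the frame of nut_head below 0.036 m and horizontal distance between key_grip and nut_head below 0.006 m and angle between key_grip's own z axis and vertical below 0.12 rad), for 0.1 s.
At the end, for the whole second after the job is handed in: Nut 1.57 rad off its stop within 0.26 rad (15 degrees) and still; key on the square head, down within 4 mm, within 6 mm of its axis, upright within 0.12 rad; fingers press the key with over 2 N; tape, tub and clip tray within 30 mm of their starts (all of step 1 and value of joint nut between 1.31 and 1.83 rad and contact force between the fingers and key above 2 N and not (velocity of joint nut above 0.1 rad/s) and not (velocity of joint nut below -0.1 rad/s) and distance of each of tape_mid, tub_mid, clips_mid from where it was at the start of the episode below 0.03 m); the arm keeps its last pose, push and grip.
It fails at once if the roll of brown tape is disturbed (moved more than 30 mm) (distance of tape_mid from where it was at the start of the episode above 0.03 m).
It fails at once if the white tub is disturbed (moved more than 30 mm) (distance of tub_mid from where it was at the start of the episode above 0.03 m).
It fails at once if the clip tray is disturbed (moved more than 30 mm) (distance of clips_mid from where it was at the start of the episode above 0.03 m).
It also fails if it takes over 54 s, if anything falls off the work surface, if the arm or the gripper's body presses on something with over 40 N, if the wrist force passes 120 N, or if a joint passes its speed limit or range.

## Robot

A 7-joint arm with a two-finger parallel gripper is mounted at the origin on the work surface. World frame = base frame: x ahead of the robot, y to its left, z up, the work surface at z = 0. Lengths are in mm, angles in rad, forces in N, time in s.
With the tool pointing down it reaches from about 400 to 875 mm from the base axis. Payload 4.4 kg.
Tool frame: the origin (TCP) lies at the very end of the fingers, on their centre line; the grasp point (between the pads) lies 19 mm behind it; y points along the fingers, z is the direction in which the jaws open and shut, and the axes are right-handed (so a half turn about y gives the same grasp; the last joint's range is limited). The gripper opens to 85 mm and grips with 20 to 120 N. Pads are 22 mm wide; open, the fingers measure 114 mm over their backs; the gripper's body (76 mm by 85 mm) begins 54 mm behind the grasp point. The pads swing forward as they close: fully open they stand 13 mm farther back than shut.
Start: joints at [1.281, 0.628, 0.038, 1.517, -0.027, 0.996, -0.02], TCP at [144.286, -633.798, 231.313] pointing down, gripper open.
Joint ranges: [-3.06, 3.06], [-0.37, 2.12], [-1.25, 1.32], [0.18, 2.47], [-1.1, 4.24], [0.23, 1.98], [-2.94, 2.94]. Speed limits (rad/s): [2.57, 2.57, 3.14, 3.14, 3.14, 3.14, 3.14].

## Interface

Orientations are given as [roll, pitch, yaw] about the fixed x, y, z axes, in that order (R = Rz(yaw) Ry(pitch) Rx(roll)).
In Python, from cell import read_state, get_image, finish_job gives the robot as it stands. The module is installed in compiled form; this text tells all that it offers.
- The arm moves only by the tool servo_tool, never from a script. Its argument "increments" is a list of rows, each an object of numbers: "dx", "dy", "dz": the shift along the world's x, y, z in cm; "ax", "ay", "az": the turn, a rotation vector about the world's x, y, z in rad; "claw": the closure, from -1 (fully open) to 1 (shut). A call has 1 to 8 rows; each row is the pose to reach, as a shift and turn from the pose commanded when the call began; what a row does not reach only later rows make up. A row lasts 1/12 s, in which the tool goes at most 41.7 mm and 7.16 degrees, less where a joint would pass 70% of its speed; a pose out of reach is approached as far as the arm can. A call with a gripper value outside its range is refused whole. The fingers move at their own pace and stop on an object; the grip force is fixed at half the most. Time passes only in rows, so rows that repeat a pose let the fingers close. It gives the time, the measured TCP pose, the force and the opening at its end, in the units of the state.
- read_state(): the state, without advancing time (a new reading comes with each control period).
- get_image(name): name is "scene" or "top" or "wrist"; returns a dict with "color" (420x560x3 uint8, red, green, blue), "fov_y" (degrees; the focal length in pixels is half the picture's height over the tangent of half this angle, whatever the lens; pixels are square), "cx", "cy" (the principal point, pixels), "R" (3x3) and "t" (3): a world point X has camera coordinates R X + t. Camera axes: x right, y down, z forward; pixel columns grow to the right and rows downward; lengths in mm; the calibration is good to about 2 mm. A picture is of the moment at which its call begins. There is no depth.
- finish_job(): hands the job in, once; it reports no verdict.
The state is a dict: "clock": time; "qpos": joint angles; "qd": joint speeds; "tau": joint torques, N m; "eef_pos": TCP position; "tool_rot": TCP orientation; "force": force on the tool from outside, world axes, zero at the start; "torque": the same for the moment, N m; "width": finger opening in mm.
Only numpy, scipy, OpenCV 4.12 (cv2) and the standard library are available. Lean on these libraries where they do the work, as an engineer would, in place of code of your own. Each camera call takes 0.05 s, during which the arm holds its last target.

## Working session

There is one attempt and no reset: what is moved stays moved. The work goes in short steps, Python scripts to look and compute and a tool call to move; the robot and the scene stay as the last step left them, time stands still between calls to the robot, and variables do not carry over. Pictures are saved under pics/ and viewed, and the job is handed in when it is done.

Besides the shell and the picture viewer there is one more tool, called after "Request:" by a JSON object that holds its "fn" and its "kwargs", one argument or row to a line. servo_tool: Moves the arm, as the interface text tells. Its arguments: {"type":"object","properties":{"increments":{"type":"array","items":{"type":"object","properties":{"dx":{"type":"number"},"dy":{"type":"number"},"dz":{"type":"number"},"ax":{"type":"number"},"ay":{"type":"number"},"az":{"type":"number"},"claw":{"type":"number"}}}}},"required":["increments"]}

```bash
mkdir -p pics; cat > h.py <<'E'
import numpy as np, cv2
from cell import read_state, get_image, finish_job
def snap(n,f):
    im=get_image(n); cv2.imwrite('pics/'+f+'.png',im['color'][:,:,::-1]); np.save('pics/'+f+'.npy',im,allow_pickle=True); return im
def load(f): return np.load('pics/'+f+'.npy',allow_pickle=True).item()
def K(im): return 210/np.tan(np.radians(im['fov_y'])/2)
def ray(im,u,v):
    R=np.array(im['R']);t=np.array(im['t']);f=K(im)
    d=R.T@np.array([(u-im['cx'])/f,(v-im['cy'])/f,1]); return -R.T@t,d
def atz(im,u,v,z):
    c,d=ray(im,u,v); return c+d*(z-c[2])/d[2]
def proj(im,X):
    p=np.array(im['R'])@np.array(X,float)+np.array(im['t']);f=K(im); return im['cx']+f*p[0]/p[2],im['cy']+f*p[1]/p[2]
def crop(f,x0,y0,x1,y1,o):
    im=cv2.imread('pics/'+f+'.png')[y0:y1,x0:x1]; s=min(800/(x1-x0),600/(y1-y0)); cv2.imwrite('pics/'+o+'.png',cv2.resize(im,None,fx=s,fy=s,interpolation=cv2.INTER_CUBIC)); print(s)
E
python3 - <<'E'
from h import *
for n in ['scene','top','wrist']:
    im=snap(n,n+'0'); print(n,im['fov_y'],im['cx'],im['cy'],-np.array(im['R']).T@im['t'])
print(read_state())
E
```

```text
scene 51.39387948549451 278.8562283145951 212.23754543804495 [1171.78823953 -328.54402278  660.1611212 ]
top 42.506649413121245 274.402601935754 206.13488079965072 [ 432.3957908    85.27758826 1125.71358731]
wrist 71.6259718482396 280.2224654522377 212.53843643243692 [ 224.74916865 -615.32498163  374.33649989]
{'clock': 0.15, 'qpos': array([ 1.28120189,  0.62909211,  0.03847999,  1.51812711, -0.02698111,
        0.99628518, -0.02000421]), 'qd': array([-0.00088774, -0.00470084, -0.00041841, -0.00266244, -0.00203692,
       -0.00129421, -0.00162791]), 'tau': array([ 2.10633647e-03, -5.63801515e+01,  1.22781850e+00, -1.93651342e+01,
        1.11083957e-02,  7.42580043e-03,  1.79431697e-05]), 'eef_pos': array([ 144.16237131, -633.34084155,  230.63143084]), 'tool_rot': array([-1.57218887e+00, -3.80115267e-05, -2.91781742e+00]), 'force': array([ 1.1212454 , -0.38264309, -0.62158516]), 'torque': array([ 0.00055924, -0.00127373, -0.03364881]), 'width': 85.02611906636645}
```

View pics/scene0.png

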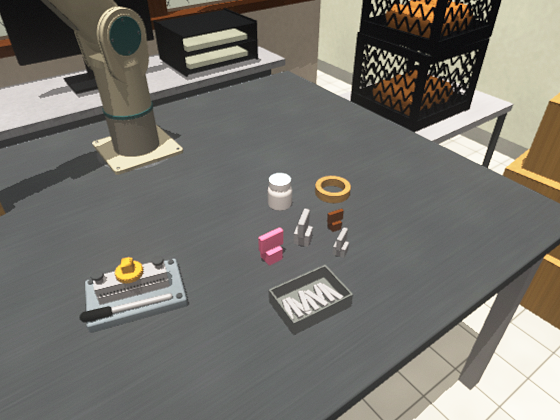

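View pics/top0.png

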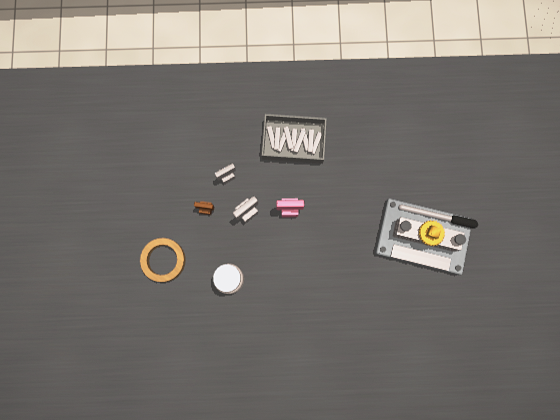

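View pics/wrist0.png

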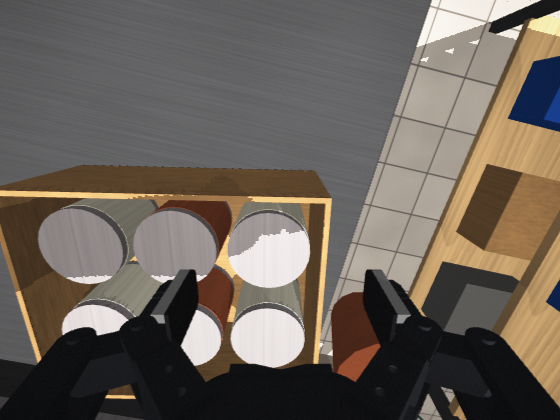

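The grey keys are at top (245,208), which is the larger one, and (225,173). The brown one is at (204,207) and the pink one at (290,205). The nut is at top (432,232).

```bash
python3 - <<'E'
from h import *
im=load('top0')
for n,u,v,z in [('key',245,208,60),('small',225,173,30),('brown',204,207,30),('pink',290,205,60),('nut',434,231,99),('tub',228,279,75),('tape',162,260,24),('tray',294,138,35)]:
    print(n,atz(im,u,v,z).round(1))
crop('top0',190,150,320,240,'c1');crop('top0',370,190,490,280,'c2');crop('scene0',240,180,370,280,'c3');crop('scene0',70,240,200,330,'c4')
E
```

```text
key [609.8 144.5  60. ]
small [689.7 186.6  30. ]
brown [619.1 230.6  30. ]
pink [613.5  54.3  60. ]
nut [ 549.2 -218.    99. ]
tub [469.3 178.8  75. ]
tape [512.9 317.4  24. ]
tray [759.7  40.9  35. ]
6.153846153846154
6.666666666666667
6.0
6.153846153846154
```

View pics/c1.png

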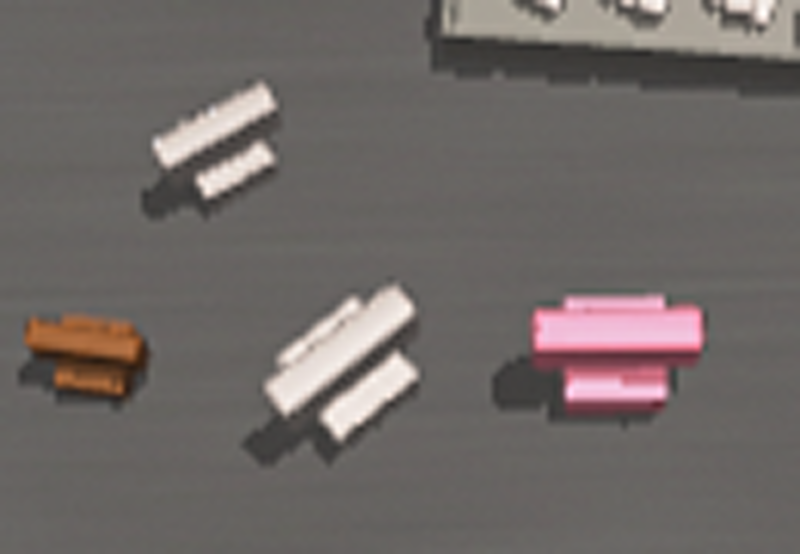

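View pics/c2.png

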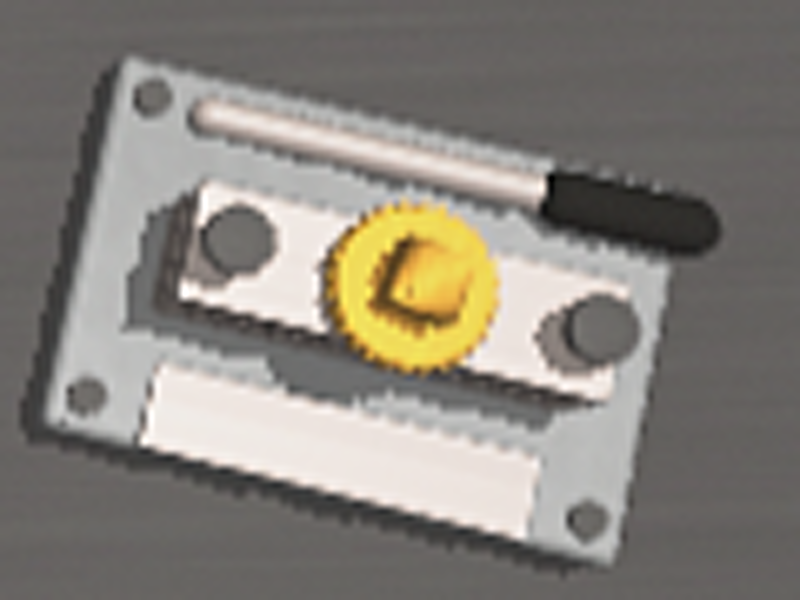

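View pics/c3.png

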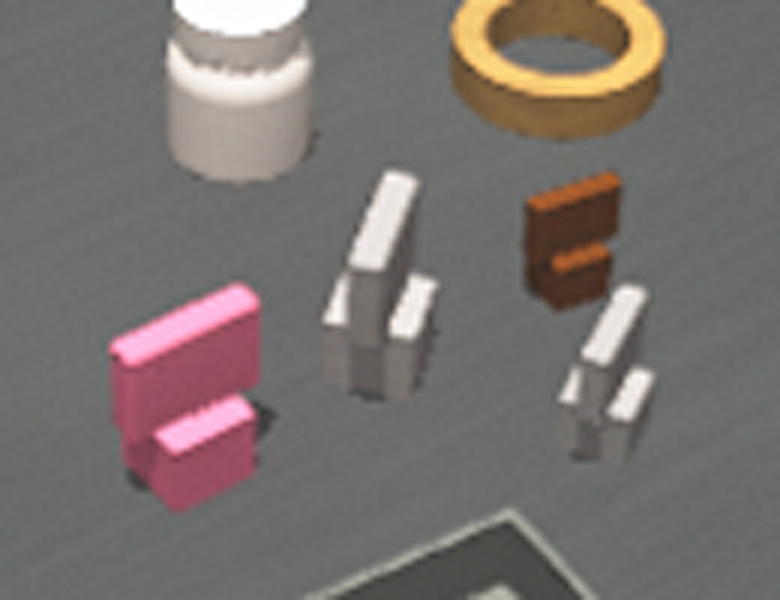

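View pics/c4.png

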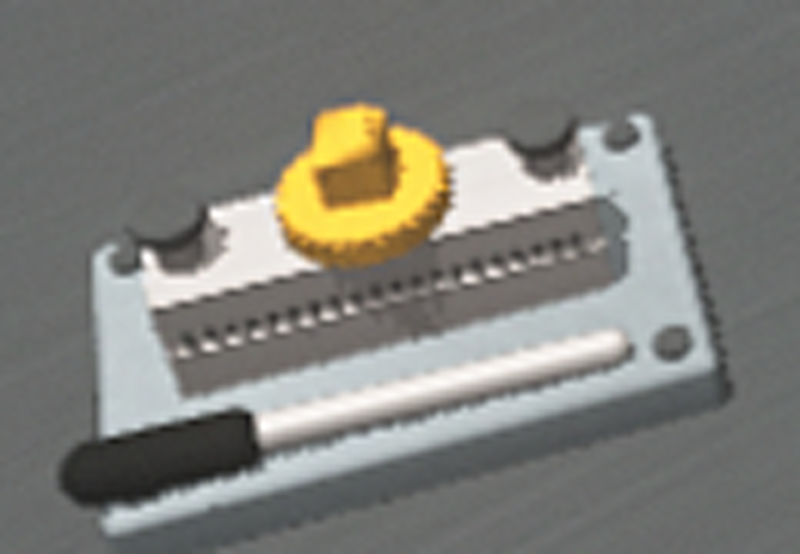

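```bash
python3 - <<'E'
from h import *
im=load('top0')
c=[atz(im,190+x/6.1538,150+y/6.1538,70)[:2] for x,y in [(263,387),(392,283),(416,310),(287,418)]]
print(np.mean(c,0), [ (np.linalg.norm(c[i]-c[(i+1)%4]),np.degrees(np.arctan2(*(c[(i+1)%4]-c[i])[::-1]))) for i in range(4)])
# nut flange top circle centre at z~75: crop (412,288)
print(atz(im,370+412/6.667,190+288/6.667,75))
h=[(395,290),(405,238),(475,255),(465,315)]
# scene
s=load('scene0')
print('wing top in scene pred',proj(s,[*np.mean(c,0),70]))
q=[(348,265),(383,172),(418,180),(383,270)]
c=[atz(s,240+x/6,180+y/6,70)[:2] for x,y in q]
print(np.mean(c,0), [ (np.linalg.norm(c[i]-c[(i+1)%4]),np.degrees(np.arctan2(*(c[(i+1)%4]-c[i])[::-1]))) for i in range(4)])
print('nut scene flange',atz(s,70+362/6.154,240+190/6.154,75))
E
```

```text
[610.59537868 143.54057775] [(np.float64(53.48099734417775), np.float64(-51.99960688702011)), (np.float64(11.81946401107101), np.float64(-140.13344400593184)), (np.float64(54.23006306718611), np.float64(129.00604086362267)), (np.float64(12.769943087459707), np.float64(36.40373736507708))]
[ 547.75572263 -220.51258177   75.        ]
wing top in scene pred (np.float64(302.7076062759771), np.float64(215.83229594410744))
[614.66762444 143.54292286] [(np.float64(54.97819360340042), np.float64(128.41784512409887)), (np.float64(13.438041802364946), np.float64(33.05224328763905)), (np.float64(53.13953469571331), np.float64(-52.59520586006448)), (np.float64(12.453645991299659), np.float64(-138.86502778863266))]
nut scene flange [ 552.16411969 -220.4480558    75.        ]
```

Request:
{"fn": "servo_tool", "kwargs": {
  "increments": [
    {"dz":4},
    {"dz":8},
    {"dz":8,"dx":3,"dy":2},
    {"dz":8,"dx":6,"dy":4.5,"az":0.1},
    {"dz":8,"dx":9,"dy":7.5,"az":0.2},
    {"dz":8,"dx":12,"dy":10.5,"az":0.3},
    {"dz":8,"dx":15,"dy":13.5,"az":0.4},
    {"dz":8,"dx":18,"dy":16.5,"az":0.5}
  ]
}}

```text
invalid input at $.increments[0]: expected keys dx, dy, dz, ax, ay, az, claw
```

Request:
{"fn": "servo_tool", "kwargs": {
  "increments": [
    {"dx":3,"dy":2.5,"az":0.1},
    {"dx":6,"dy":5,"az":0.2},
    {"dx":9,"dy":7.5,"az":0.3,"dz":-2},
    {"dx":12,"dy":10,"az":0.4,"dz":-4},
    {"dx":15,"dy":12.5,"az":0.45,"dz":-6},
    {"dx":18,"dy":15,"az":0.46,"dz":-7},
    {"dx":19.5,"dy":17.4,"az":0.46,"dz":-7},
    {"dx":19.5,"dy":17.4,"az":0.46,"dz":-7}
  ]
}}

```text
invalid input at $.increments[0]: expected keys dx, dy, dz, ax, ay, az, claw
```

```bash
python3 - <<'E'
from h import *
im=snap('wrist','w1'); s=read_state(); print(s['clock'],s['eef_pos'],s['tool_rot'],s['qpos'])
print(proj(im,[550,-220,99]),-np.array(im['R']).T@im['t'])
E
```

```text
0.2 [ 144.22468193 -633.41459041  230.73988651] [-1.57198075e+00  5.04156937e-06 -2.91772378e+00] [ 1.28119363  0.62900452  0.03841965  1.51796217 -0.02697747  0.99632699
 -0.01997331]
(np.float64(-414.6930898804806), np.float64(-836.2767256000321)) [ 224.75965808 -615.37922552  374.45642857]
```

View pics/w1.png

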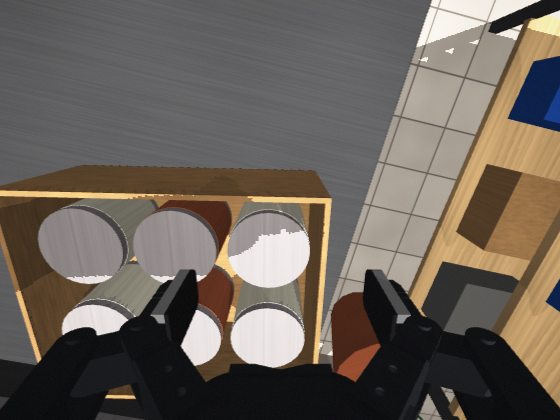

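All keys are required in every row.

Request:
{"fn": "servo_tool", "kwargs": {
  "increments": [
    {"dx":0,"dy":0,"dz":4,"ax":0,"ay":0,"az":0,"claw":-1},
    {"dx":0,"dy":0,"dz":8,"ax":0,"ay":0,"az":0,"claw":-1},
    {"dx":3,"dy":2,"dz":8,"ax":0,"ay":0,"az":0,"claw":-1},
    {"dx":6,"dy":4.5,"dz":8,"ax":0,"ay":0,"az":0.1,"claw":-1},
    {"dx":9,"dy":7.5,"dz":8,"ax":0,"ay":0,"az":0.2,"claw":-1},
    {"dx":12,"dy":10.5,"dz":8,"ax":0,"ay":0,"az":0.3,"claw":-1},
    {"dx":15,"dy":13.5,"dz":8,"ax":0,"ay":0,"az":0.4,"claw":-1},
    {"dx":18,"dy":16.5,"dz":8,"ax":0,"ay":0,"az":0.5,"claw":-1}
  ]
}}

```text
clock: 0.87
eef_pos: [323.1, -469.2, 311.3]
tool_rot: [-1.571, -0.0, -2.413]
force: [0.2, -0.3, 0.5]
width: 85.2
```

Request:
{"fn": "servo_tool", "kwargs": {
  "increments": [
    {"dx":3,"dy":2.5,"dz":0,"ax":0,"ay":0,"az":0.1,"claw":-1},
    {"dx":6,"dy":5,"dz":0,"ax":0,"ay":0,"az":0.2,"claw":-1},
    {"dx":9,"dy":7.5,"dz":-2,"ax":0,"ay":0,"az":0.3,"claw":-1},
    {"dx":12,"dy":10,"dz":-4,"ax":0,"ay":0,"az":0.4,"claw":-1},
    {"dx":15,"dy":12.5,"dz":-6,"ax":0,"ay":0,"az":0.45,"claw":-1},
    {"dx":18,"dy":15,"dz":-7,"ax":0,"ay":0,"az":0.46,"claw":-1},
    {"dx":19.5,"dy":17.4,"dz":-7,"ax":0,"ay":0,"az":0.46,"claw":-1},
    {"dx":19.5,"dy":17.4,"dz":-7,"ax":0,"ay":0,"az":0.46,"claw":-1}
  ]
}}

```text
clock: 1.53
eef_pos: [522.2, -287.8, 240.1]
tool_rot: [-1.571, 0.007, -1.946]
force: [-0.0, 1.6, 0.9]
width: 85.3
```

```bash
python3 - <<'E'
from h import *
im=snap('wrist','w2'); s=read_state(); print(s['clock'],s['eef_pos'],s['tool_rot'],s['qpos'])
print(proj(im,[550,-220,99]),-np.array(im['R']).T@im['t'])
E
```

```text
1.5833 [ 519.84096005 -291.82845727  240.57064703] [-1.57163424  0.00330522 -1.94968151] [ 0.62756882  0.54941125 -0.25349896  1.65674994  0.15691711  0.95657111
 -0.05982288]
(np.float64(281.33366061661064), np.float64(125.22500091946013)) [ 552.00627382 -211.85566847  384.53600114]
```

View pics/w2.png

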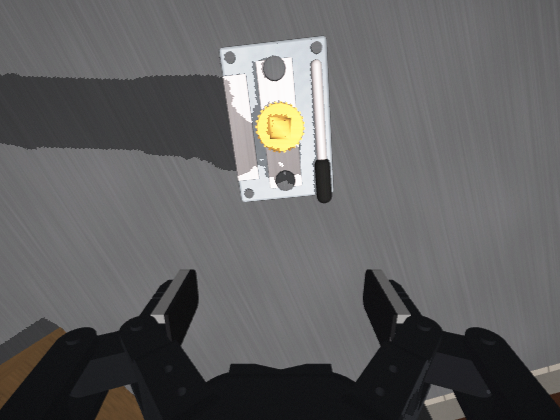

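```bash
python3 - <<'E'
from h import *
im=snap('wrist','w3'); s=read_state(); print(s['clock'],s['eef_pos'],s['tool_rot'],-np.array(im['R']).T@im['t'])
crop('w3',240,90,320,150,'c5')
E
```

```text
1.6333 [ 518.02274721 -295.03620089  240.88734472] [-1.57160497e+00  6.05884263e-04 -1.95382248e+00] [ 550.13654101 -215.50794798  384.70079639]
10.0
```

View pics/c5.png

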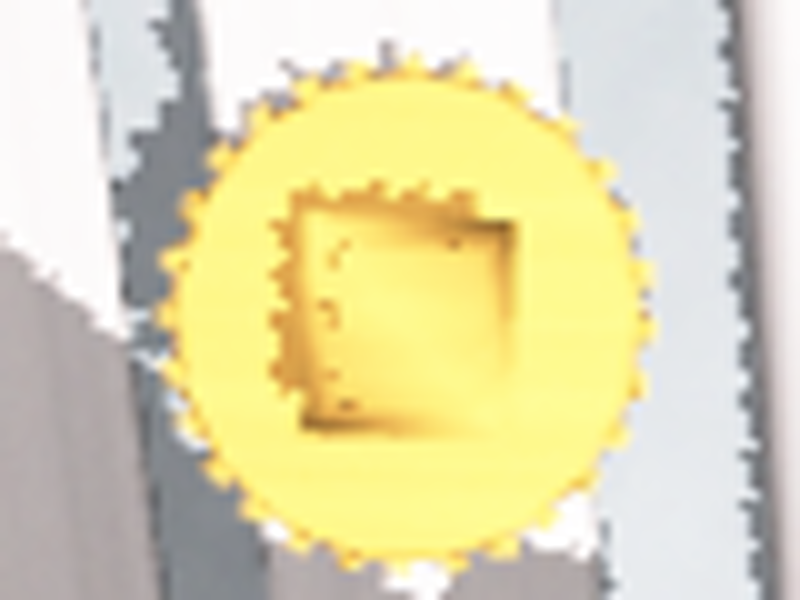

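```bash
python3 - <<'E'
from h import *
im=load('w3')
q=[(305,207),(515,222),(510,438),(303,428)]
c=[atz(im,240+x/10-.5+.05,90+y/10-.45,93)[:2] for x,y in q]
print(np.mean(c,0), [ (np.linalg.norm(c[i]-c[(i+1)%4]),np.degrees(np.arctan2(*(c[(i+1)%4]-c[i])[::-1]))) for i in range(4)])
print(atz(im,240+41-.45,90+31.8-.45,75))
t=load('top0')
h=[(378,285),(400,235),(478,255),(460,318)]
c=[atz(t,370+x/6.667,190+y/6.667,93)[:2] for x,y in h]
print(np.mean(c,0), [ (np.linalg.norm(c[i]-c[(i+1)%4]),np.degrees(np.arctan2(*(c[(i+1)%4]-c[i])[::-1]))) for i in range(4)])
E
```

```text
[ 547.82337975 -221.80481678] [(np.float64(19.920274835592124), np.float64(-25.531039357539445)), (np.float64(19.77641297866958), np.float64(-112.39664354597338)), (np.float64(20.065454069021083), np.float64(155.6549819777141)), (np.float64(20.184074590453587), np.float64(67.1395736601416))]
[ 548.09204818 -221.62582814   75.        ]
[ 549.93419794 -220.48030732] [(np.float64(16.130732488084245), np.float64(-27.28909211282166)), (np.float64(22.950064147731396), np.float64(-106.18725271113541)), (np.float64(19.246032179392333), np.float64(160.02279398769187)), (np.float64(25.012703033435656), np.float64(66.05792370527753))]
```

Request:
{"fn": "servo_tool", "kwargs": {
  "increments": [
    {"dx":1.3,"dy":3.5,"dz":0,"ax":0,"ay":0,"az":0.1,"claw":-1},
    {"dx":2.6,"dy":7,"dz":0,"ax":0,"ay":0,"az":0.2,"claw":-1},
    {"dx":3.9,"dy":10.5,"dz":0,"ax":0,"ay":0,"az":0.3,"claw":-1},
    {"dx":5.2,"dy":14,"dz":0,"ax":0,"ay":0,"az":0.4,"claw":-1},
    {"dx":6.5,"dy":17.5,"dz":0,"ax":0,"ay":0,"az":0.5,"claw":-1},
    {"dx":7.8,"dy":21,"dz":0,"ax":0,"ay":0,"az":0.6,"claw":-1},
    {"dx":9.1,"dy":24.5,"dz":0,"ax":0,"ay":0,"az":0.7,"claw":-1},
    {"dx":10.4,"dy":28,"dz":0,"ax":0,"ay":0,"az":0.8,"claw":-1}
  ]
}}

```text
clock: 2.3
eef_pos: [621.4, -18.0, 241.7]
tool_rot: [-1.571, -0.002, -1.156]
force: [0.1, 0.3, 0.4]
width: 85.4
```

Request:
{"fn": "servo_tool", "kwargs": {
  "increments": [
    {"dx":1,"dy":3.2,"dz":-1,"ax":0,"ay":0,"az":0.1,"claw":-1},
    {"dx":2,"dy":6.4,"dz":-2,"ax":0,"ay":0,"az":0.2,"claw":-1},
    {"dx":2.8,"dy":9.5,"dz":-3,"ax":0,"ay":0,"az":0.256,"claw":-1},
    {"dx":3.1,"dy":10.5,"dz":-4,"ax":0,"ay":0,"az":0.256,"claw":-1},
    {"dx":3.1,"dy":10.5,"dz":-4,"ax":0,"ay":0,"az":0.256,"claw":-1},
    {"dx":3.1,"dy":10.5,"dz":-4,"ax":0,"ay":0,"az":0.256,"claw":-1}
  ]
}}

```text
clock: 2.8
eef_pos: [651.8, 85.9, 200.6]
tool_rot: [-1.573, -0.001, -0.904]
force: [-0.1, -0.8, -0.2]
width: 85.5
```

```bash
python3 - <<'E'
from h import *
im=snap('wrist','w4'); s=read_state(); print(s['clock'],s['eef_pos'],s['tool_rot'],s['qpos'])
print(proj(im,[611,143.5,70]),-np.array(im['R']).T@im['t'])
u,v=map(int,proj(im,[611,143.5,60])); print(u-60,v-45); crop('w4',u-60,v-45,u+60,v+45,'c6')
E
```

```text
2.85 [652.26612868  84.85864183 201.25120255] [-1.57269044 -0.00182993 -0.905194  ] [ 0.11390073  0.71433032 -0.50715558  1.51476974  0.38696881  1.01440524
  0.16969798]
(np.float64(284.8148494167424), np.float64(127.75050477951933)) [600.4138727  151.15471123 344.40283546]
224 82
6.666666666666667
```

View pics/w4.png

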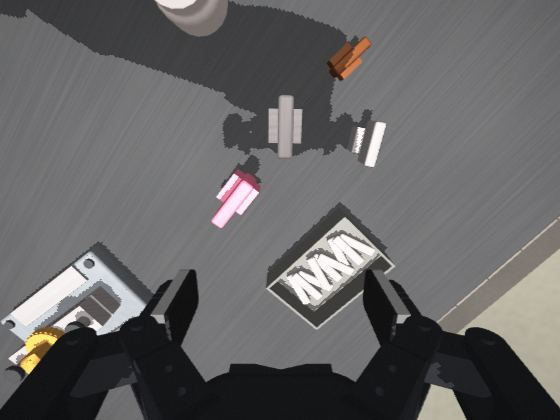

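View pics/c6.png

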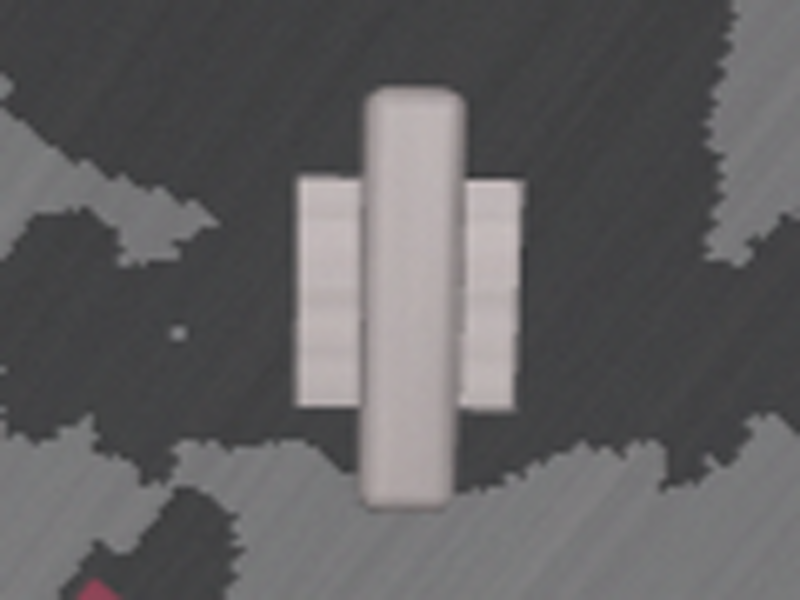

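```bash
python3 - <<'E'
from h import *
im=load('w4')
a=atz(im,224+415/6.667-.4,82+88/6.667-.4,70);b=atz(im,224+407/6.667-.4,82+508/6.667-.4,70)
q=(a+b)/2; print(q,np.linalg.norm(a-b),np.degrees(np.arctan2(*(a-b)[1::-1])))
h=[atz(im,224+x/6.667-.4,82+y/6.667-.4,30) for x,y in [(298,177),(524,181),(515,410),(296,407)]]; print(np.mean(h,0))
s=read_state();print(s['eef_pos'],s['tool_rot'][2], np.degrees(s['tool_rot'][2]+np.pi/2))
E
```

```text
[611.07863845 143.99990835  70.        ] 54.76069972679435 127.4473818747712
[611.45353295 143.77565115  30.        ]
[652.26612868  84.85864183 201.25120255] -0.9051939971790159 38.13620432106544
```

Request:
{"fn": "servo_tool", "kwargs": {
  "increments": [
    {"dx":-2,"dy":2.9,"dz":0,"ax":0,"ay":0,"az":-0.012,"claw":-0.3},
    {"dx":-4.1,"dy":5.9,"dz":-2,"ax":0,"ay":0,"az":-0.012,"claw":-0.3},
    {"dx":-4.1,"dy":5.9,"dz":-5,"ax":0,"ay":0,"az":-0.012,"claw":-0.3},
    {"dx":-4.1,"dy":5.9,"dz":-8,"ax":0,"ay":0,"az":-0.012,"claw":-0.3},
    {"dx":-4.1,"dy":5.9,"dz":-10,"ax":0,"ay":0,"az":-0.012,"claw":-0.3},
    {"dx":-4.1,"dy":5.9,"dz":-10,"ax":0,"ay":0,"az":-0.012,"claw":-0.3},
    {"dx":-4.1,"dy":5.9,"dz":-10,"ax":0,"ay":0,"az":-0.012,"claw":-0.3}
  ]
}}

```text
clock: 3.43
eef_pos: [611.4, 144.4, 101.4]
tool_rot: [-1.572, -0.001, -0.917]
force: [-0.2, -0.1, -0.1]
width: 55.6
```

```bash
python3 - <<'E'
from h import *
im=snap('wrist','w5'); s=read_state(); print(s['clock'],s['eef_pos'],s['tool_rot'],s['width'])
print(proj(im,[611.2,143.9,70]))
E
```

```text
3.4833 [612.36023596 145.37298195 102.66683302] [-1.56956604e+00 -1.45980824e-03 -9.16538306e-01] 55.44329907998614
(np.float64(280.00838984052075), np.float64(245.89324768477962))
```

View pics/w5.png

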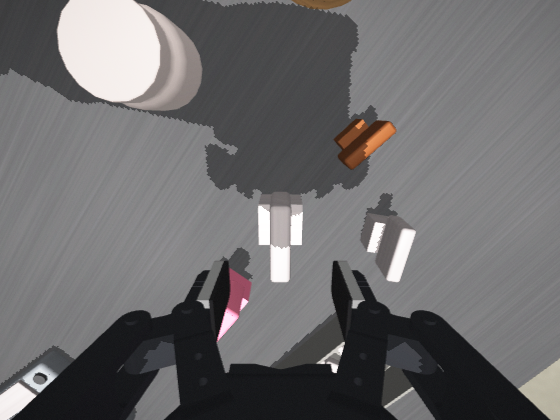

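Request:
{"fn": "servo_tool", "kwargs": {
  "increments": [
    {"dx":0,"dy":0,"dz":-2.5,"ax":0,"ay":0,"az":0,"claw":-0.3},
    {"dx":0,"dy":0,"dz":-5,"ax":0,"ay":0,"az":0,"claw":-0.3},
    {"dx":0,"dy":0,"dz":-6.8,"ax":0,"ay":0,"az":0,"claw":-0.3},
    {"dx":0,"dy":0,"dz":-6.8,"ax":0,"ay":0,"az":0,"claw":-0.3},
    {"dx":0,"dy":0,"dz":-6.8,"ax":0,"ay":0,"az":0,"claw":-0.3},
    {"dx":0,"dy":0,"dz":-6.8,"ax":0,"ay":0,"az":0,"claw":-0.3}
  ]
}}

```text
clock: 3.98
eef_pos: [612.9, 147.3, 35.6]
tool_rot: [-1.567, -0.001, -0.915]
force: [-0.2, 0.7, 0.4]
width: 55.3
```

```bash
python3 - <<'E'
from h import *
im=snap('wrist','w6'); s=read_state(); print(s['clock'],s['eef_pos'],s['tool_rot'],s['width'],s['force'])
E
```

```text
4.0333 [612.96220307 147.41144892  35.71443768] [-1.56697059e+00 -1.39420363e-03 -9.14511516e-01] 55.35859497549981 [0.24759662 0.89780285 0.21184692]
```

View pics/w6.png

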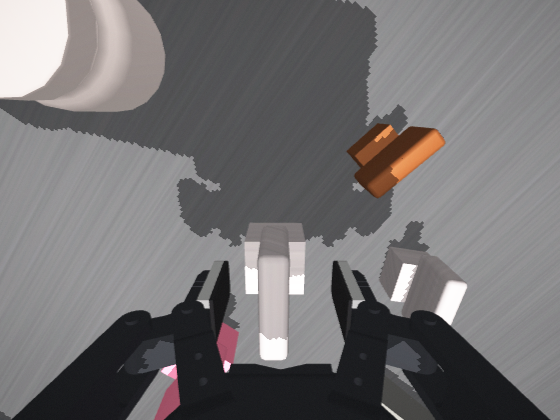

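Request:
{"fn": "servo_tool", "kwargs": {
  "increments": [
    {"dx":-0.17,"dy":-0.34,"dz":-0.15,"ax":0,"ay":0,"az":0,"claw":-0.3},
    {"dx":-0.17,"dy":-0.34,"dz":-0.15,"ax":0,"ay":0,"az":0,"claw":-0.3},
    {"dx":-0.17,"dy":-0.34,"dz":-0.15,"ax":0,"ay":0,"az":0,"claw":-0.3},
    {"dx":-0.17,"dy":-0.34,"dz":-0.15,"ax":0,"ay":0,"az":0,"claw":-0.3}
  ]
}}

```text
clock: 4.37
eef_pos: [609.7, 143.5, 32.3]
tool_rot: [-1.57, -0.0, -0.914]
force: [-0.0, 0.1, 0.4]
width: 55.7
```

```bash
python3 - <<'E'
from h import *
im=snap('wrist','w7'); s=read_state(); print(s['clock'],s['eef_pos'],s['tool_rot'],s['width'],s['force'])
crop('w7',180,180,380,330,'c7')
E
```

```text
4.4167 [609.62398404 143.66051409  32.13084826] [-1.57035696e+00 -1.63704860e-04 -9.13896339e-01] 55.301439123702224 [ 0.1833163  -0.21642797 -0.8033232 ]
4.0
```

View pics/c7.png

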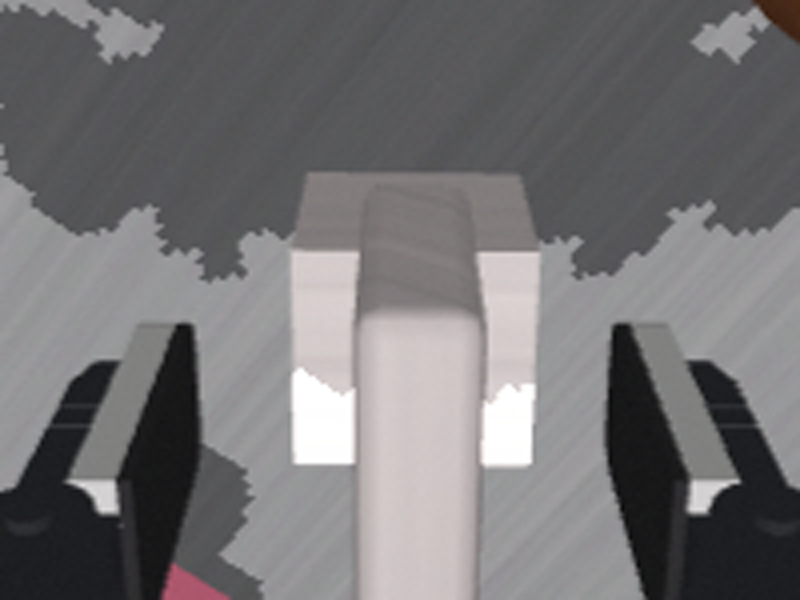

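Request:
{"fn": "servo_tool", "kwargs": {
  "increments": [
    {"dx":0.1,"dy":0,"dz":0.2,"ax":0,"ay":0,"az":0,"claw":-0.3},
    {"dx":0.1,"dy":0,"dz":0.2,"ax":0,"ay":0,"az":0,"claw":1},
    {"dx":0.1,"dy":0,"dz":0.2,"ax":0,"ay":0,"az":0,"claw":1},
    {"dx":0.1,"dy":0,"dz":0.2,"ax":0,"ay":0,"az":0,"claw":1},
    {"dx":0.1,"dy":0,"dz":0.2,"ax":0,"ay":0,"az":0,"claw":1},
    {"dx":0.1,"dy":0,"dz":0.2,"ax":0,"ay":0,"az":0,"claw":1},
    {"dx":0.1,"dy":0,"dz":0.2,"ax":0,"ay":0,"az":0,"claw":1},
    {"dx":0.1,"dy":0,"dz":0.2,"ax":0,"ay":0,"az":0,"claw":1}
  ]
}}

```text
clock: 5.08
eef_pos: [610.4, 143.8, 33.7]
tool_rot: [-1.571, 0.0, -0.914]
force: [-0.4, 0.6, -0.7]
width: 13.2
```

```bash
python3 - <<'E'
from h import *
im=snap('wrist','w8'); s=read_state(); print(s['clock'],s['eef_pos'],s['tool_rot'],s['width'],s['force'])
E
```

```text
5.1333 [610.44745221 143.75188919  33.75946402] [-1.57067160e+00  1.54186849e-04 -9.13783300e-01] 13.328923541728392 [-0.18793422  1.54082883 -1.10931842]
```

View pics/w8.png

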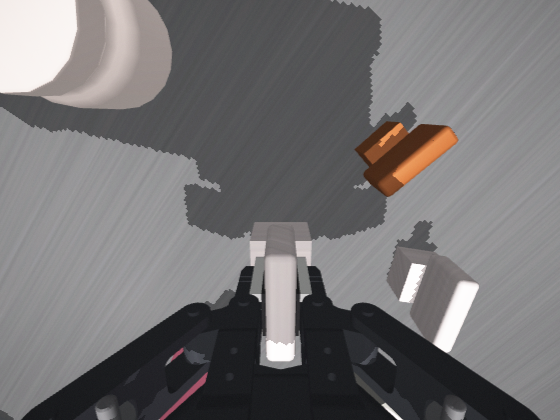

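Request:
{"fn": "servo_tool", "kwargs": {
  "increments": [
    {"dx":0,"dy":0,"dz":2,"ax":0,"ay":0,"az":0,"claw":1},
    {"dx":0,"dy":0,"dz":5,"ax":0,"ay":0,"az":0,"claw":1},
    {"dx":0,"dy":0,"dz":8,"ax":0,"ay":0,"az":0,"claw":1},
    {"dx":0,"dy":0,"dz":11,"ax":0,"ay":0,"az":0,"claw":1},
    {"dx":0,"dy":0,"dz":14,"ax":0,"ay":0,"az":0,"claw":1},
    {"dx":-0.4,"dy":-2.5,"dz":16,"ax":0,"ay":0,"az":-0.1,"claw":1},
    {"dx":-0.9,"dy":-5.5,"dz":16.5,"ax":0,"ay":0,"az":-0.2,"claw":1},
    {"dx":-1.4,"dy":-8.5,"dz":16.5,"ax":0,"ay":0,"az":-0.3,"claw":1}
  ]
}}

```text
clock: 5.8
eef_pos: [597.2, 58.8, 201.1]
tool_rot: [-1.567, -0.001, -1.217]
force: [0.4, -1.6, -2.0]
width: 13.3
```

Request:
{"fn": "servo_tool", "kwargs": {
  "increments": [
    {"dx":-0.5,"dy":-3.3,"dz":0,"ax":0,"ay":0,"az":-0.1,"claw":1},
    {"dx":-1,"dy":-6.6,"dz":0,"ax":0,"ay":0,"az":-0.2,"claw":1},
    {"dx":-1.6,"dy":-9.9,"dz":0,"ax":0,"ay":0,"az":-0.3,"claw":1},
    {"dx":-2.1,"dy":-13.2,"dz":0,"ax":0,"ay":0,"az":-0.4,"claw":1},
    {"dx":-2.7,"dy":-16.5,"dz":0,"ax":0,"ay":0,"az":-0.5,"claw":1},
    {"dx":-3.3,"dy":-19.8,"dz":0,"ax":0,"ay":0,"az":-0.6,"claw":1},
    {"dx":-3.9,"dy":-23,"dz":0,"ax":0,"ay":0,"az":-0.7,"claw":1},
    {"dx":-4.4,"dy":-26,"dz":0,"ax":0,"ay":0,"az":-0.772,"claw":1}
  ]
}}

```text
clock: 6.47
eef_pos: [551.1, -203.4, 198.6]
tool_rot: [-1.572, -0.001, -1.991]
force: [0.4, 0.4, -0.8]
width: 13.1
```

```bash
python3 - <<'E'
from h import *
s=read_state(); print(s['clock'],s['eef_pos'],s['tool_rot'],s['width'],s['force'],s['qpos'], np.degrees(s['tool_rot'][2]+np.pi/2))
E
```

```text
6.4667 [ 551.14339991 -203.35223153  198.61744386] [-1.57176742e+00 -7.41232734e-04 -1.99127926e+00] 13.101388853871534 [ 0.3998287   0.41322338 -0.78812463] [ 0.4539069   0.58342095 -0.2319835   1.72791479  0.17001662  0.85096512
 -0.27407448] -24.09189721709232
```

Request:
{"fn": "servo_tool", "kwargs": {
  "increments": [
    {"dx":-0.3,"dy":-1.8,"dz":-1.5,"ax":0,"ay":0,"az":0,"claw":1},
    {"dx":-0.3,"dy":-1.8,"dz":-3,"ax":0,"ay":0,"az":0,"claw":1},
    {"dx":-0.3,"dy":-1.8,"dz":-4,"ax":0,"ay":0,"az":0,"claw":1},
    {"dx":-0.3,"dy":-1.8,"dz":-4,"ax":0,"ay":0,"az":0,"claw":1},
    {"dx":-0.3,"dy":-1.8,"dz":-4,"ax":0,"ay":0,"az":0,"claw":1}
  ]
}}

```text
clock: 6.88
eef_pos: [549.3, -217.8, 158.3]
tool_rot: [-1.573, 0.001, -1.984]
force: [-0.3, -0.1, -1.6]
width: 13.7
```

```bash
python3 - <<'E'
from h import *
for n in ['wrist','scene','top']:
  im=snap(n,n[0]+'9'); s=read_state(); print(s['clock'],s['eef_pos'],s['tool_rot'],s['width'],s['force'])
crop('s9',70,190,200,287,'c8');crop('t9',370,190,490,280,'c9')
crop('w9',200,200,360,320,'c10')
E
```

```text
6.9333 [ 549.9829406  -217.95720495  159.0483765 ] [-1.57085883e+00  9.17518215e-04 -1.98384360e+00] 13.143180623566842 [ 0.89734963 -0.36897726 -1.25371398]
6.9833 [ 550.3043996  -218.1829052   159.45895606] [-1.56984391e+00  8.10511012e-04 -1.98388905e+00] 12.843032959091218 [ 0.25304812 -0.08291087 -2.61744386]
7.0333 [ 550.33882231 -218.42844841  159.63305503] [-1.56941535e+00  6.04822010e-04 -1.98413498e+00] 13.352509106264339 [-0.35410592 -0.27439949 -1.32310811]
6.153846153846154
6.666666666666667
5.0
```

View pics/c8.png

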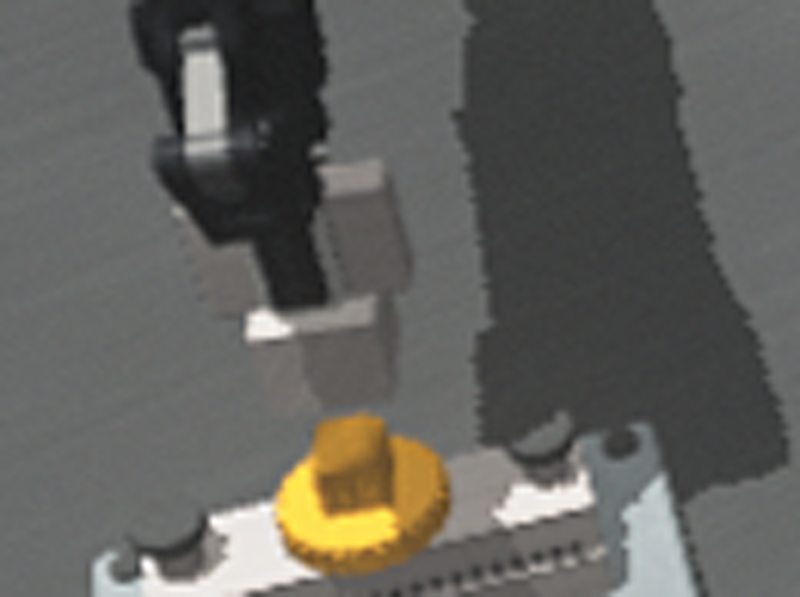

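View pics/c9.png

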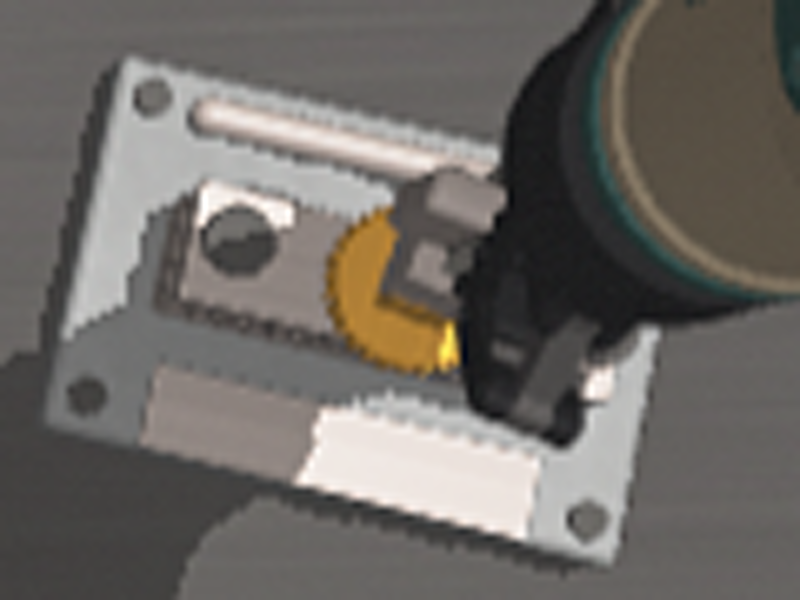

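View pics/w9.png

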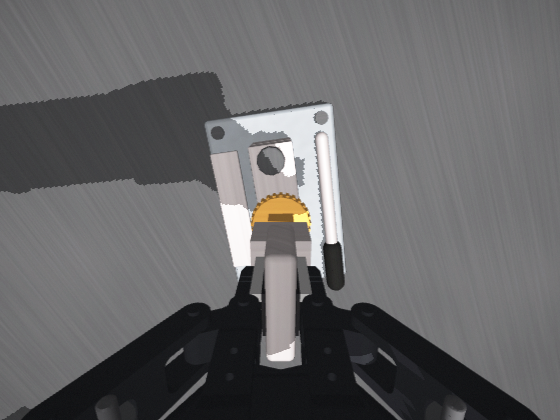

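View pics/c10.png

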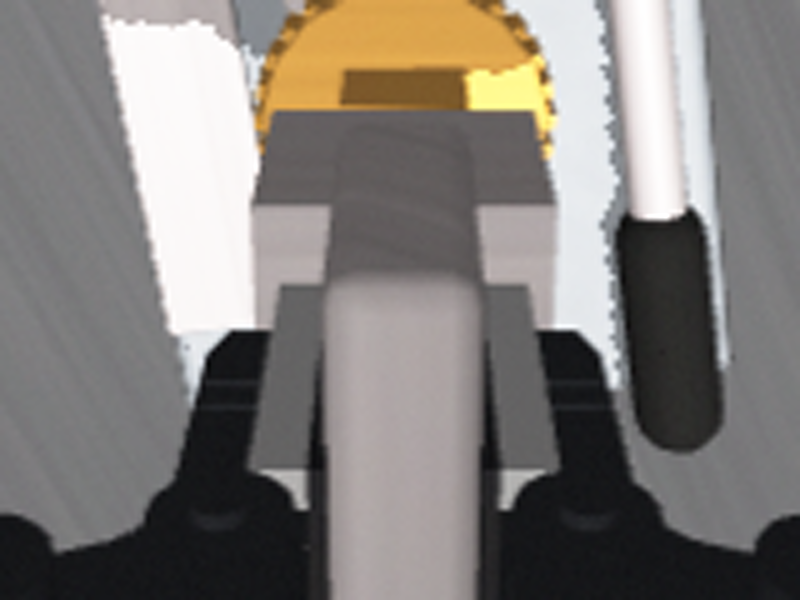

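```bash
cat >> h.py <<'E'
def keypts(c,zb,yaw):
    u=np.array([np.cos(yaw),np.sin(yaw),0]);v=np.array([-u[1],u[0],0]);b=np.array([c[0],c[1],zb])
    P={}
    for i,(sx,sy) in enumerate([(1,1),(1,-1),(-1,-1),(-1,1)]):
        P['T%d'%i]=b+28*sx*u+7*sy*v+[0,0,70]; P['H%d'%i]=b+17*sx*u+17*sy*v+[0,0,30]; P['B%d'%i]=b+17*sx*u+17*sy*v
    return P
def overlay(f,P,x0,y0,x1,y1,o):
    im=load(f);s=min(800/(x1-x0),600/(y1-y0))
    a=cv2.resize(np.ascontiguousarray(im['color'][y0:y1,x0:x1,::-1]),None,fx=s,fy=s,interpolation=cv2.INTER_CUBIC)
    for k in 'THB':
        q=[((np.array(proj(im,P[k+str(i)]))-[x0-.5,y0-.5])*s).astype(int) for i in range(4) if k+str(i) in P]
        cv2.polylines(a,[np.array(q)],True,{'T':(0,0,255),'H':(0,255,0),'B':(255,0,0)}[k],1)
    cv2.imwrite('pics/'+o+'.png',a)
E
python3 - <<'E'
from h import *
# tool yaw at time of w9; wing dir = yaw+pi
p=np.array([549.98,-217.96]);zb=159.05-33.8;y=-1.9838
P=keypts(p,zb,y+np.pi)
overlay('w9',P,200,200,360,320,'o1')
P=keypts([550.3,-218.18],159.46-33.8,y+np.pi)
overlay('s9',P,70,190,200,287,'o2')
E
```

```text
(no output)
```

View pics/o1.png

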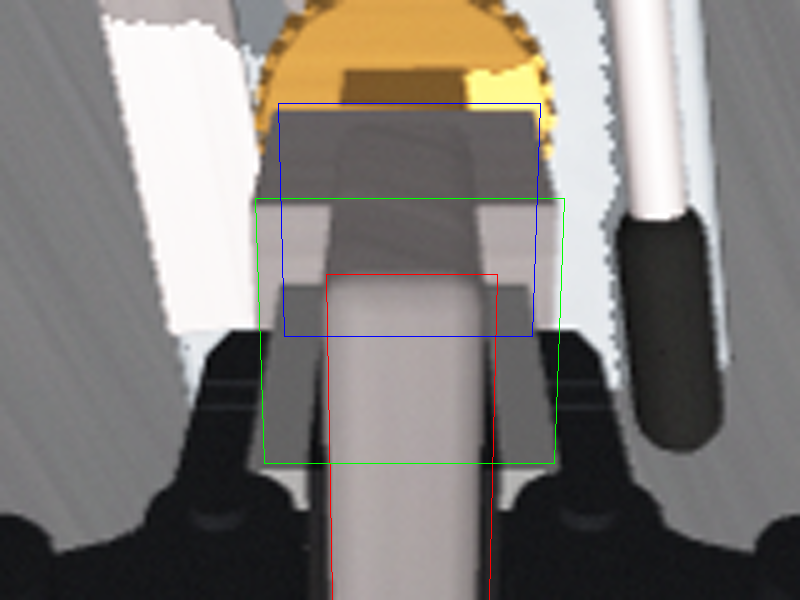

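View pics/o2.png

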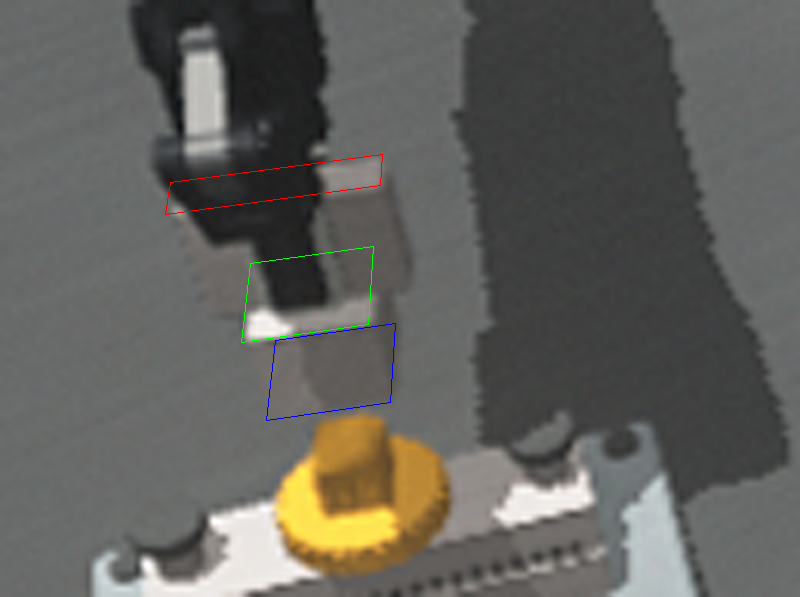

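Request:
{"fn": "servo_tool", "kwargs": {
  "increments": [
    {"dx":-0.2,"dy":-0.26,"dz":-1,"ax":0,"ay":0,"az":0,"claw":1},
    {"dx":-0.2,"dy":-0.26,"dz":-2,"ax":0,"ay":0,"az":0,"claw":1},
    {"dx":-0.2,"dy":-0.26,"dz":-2.2,"ax":0,"ay":0,"az":0,"claw":1},
    {"dx":-0.2,"dy":-0.26,"dz":-2.2,"ax":0,"ay":0,"az":0,"claw":1},
    {"dx":-0.2,"dy":-0.26,"dz":-2.2,"ax":0,"ay":0,"az":0,"claw":1},
    {"dx":-0.2,"dy":-0.26,"dz":-2.2,"ax":0,"ay":0,"az":0,"claw":1}
  ]
}}

```text
clock: 7.53
eef_pos: [547.6, -221.9, 136.8]
tool_rot: [-1.571, 0.0, -1.986]
force: [-0.5, 0.4, -2.0]
width: 13.2
```

```bash
python3 - <<'E'
from h import *
for n in ['wrist','scene']:
  im=snap(n,n[0]+'10'); s=read_state(); print(s['clock'],s['eef_pos'],s['tool_rot'],s['width'],s['force'])
crop('s10',70,190,200,287,'c11')
crop('w10',200,200,360,320,'c12')
E
```

```text
7.5833 [ 547.73471103 -221.98075789  137.05322156] [-1.57021902e+00  1.45379963e-04 -1.98578424e+00] 13.198053874167133 [-0.31535734 -0.20497258 -2.47743619]
7.6333 [ 547.73023118 -221.96527588  137.09626867] [-1.57016318e+00  1.34238341e-04 -1.98575042e+00] 13.549557282673215 [-0.19116361 -0.55604911 -1.73396989]
6.153846153846154
5.0
```

View pics/c11.png

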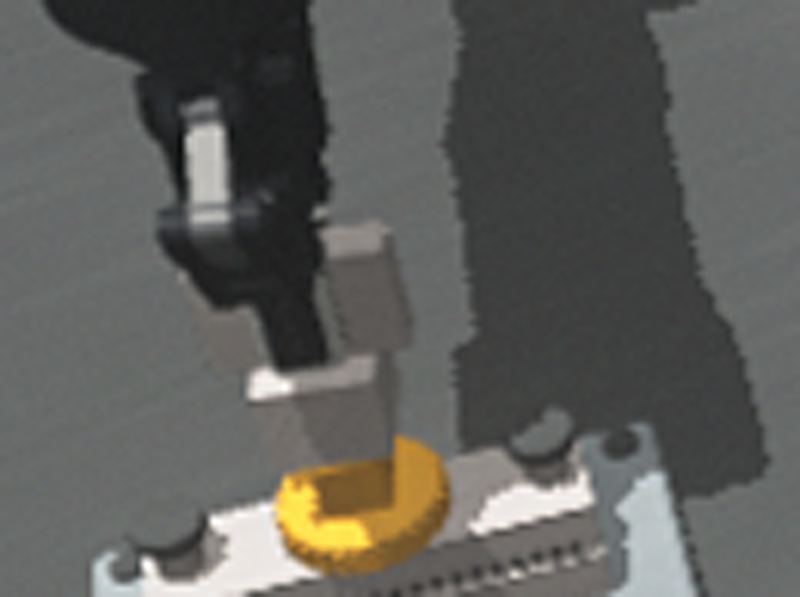

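View pics/c12.png

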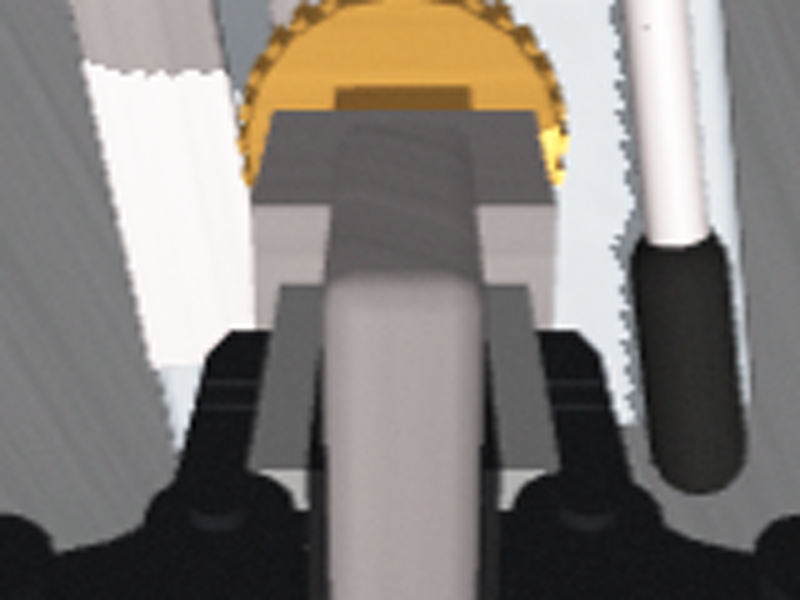

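```bash
cat >> h.py <<'E'
def headpts(c,yaw,zt=99):
    u=np.array([np.cos(yaw),np.sin(yaw),0]);v=np.array([-u[1],u[0],0]);b=np.array([c[0],c[1],0])
    P={}
    for i,(sx,sy) in enumerate([(1,1),(1,-1),(-1,-1),(-1,1)]):
        P['H%d'%i]=b+10*sx*u+10*sy*v+[0,0,zt-6]; P['B%d'%i]=b+10*sx*u+10*sy*v+[0,0,zt-24]
    return P
E
python3 - <<'E'
from h import *
overlay('s10',keypts([547.7,-222],137.1-33.8,-1.9858+np.pi),70,190,200,287,'o3')
overlay('scene0',headpts([548,-221.7],np.radians(-23.8)),70,230,200,327,'o4')
E
```

```text
(no output)
```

View pics/o3.png

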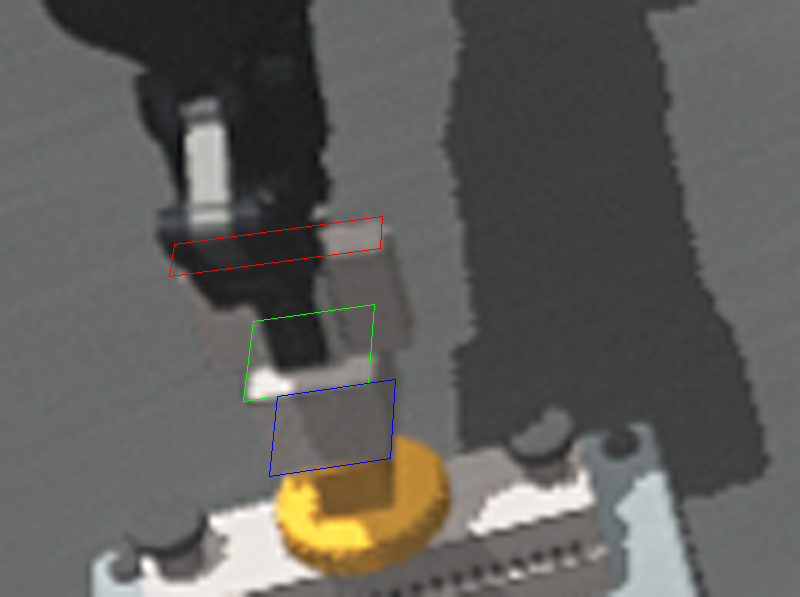

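View pics/o4.png

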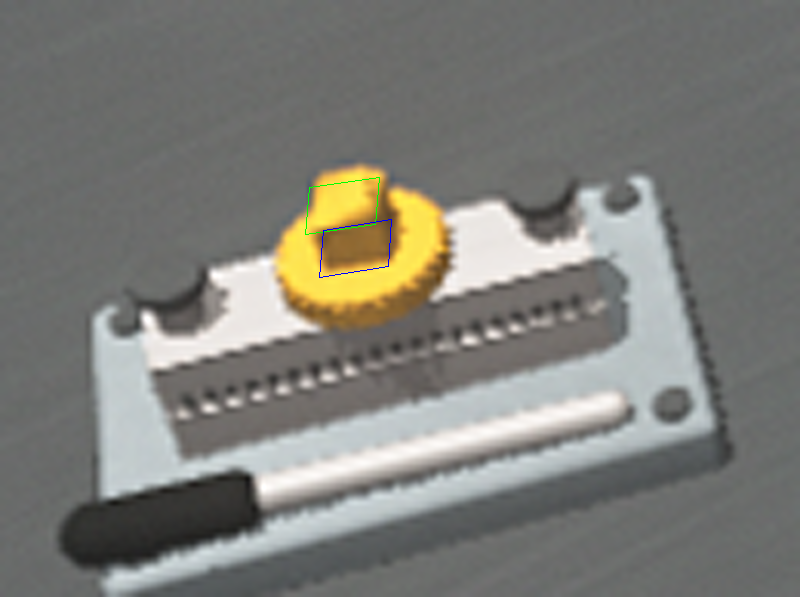

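```bash
python3 - <<'E'
from h import *
overlay('scene0',headpts([548,-221.7],np.radians(-23.8)),108,250,152,283,'o5')
overlay('w3',headpts([548,-221.7],np.radians(-23.8)),252,94,308,136,'o6')
E
```

```text
(no output)
```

View pics/o5.png

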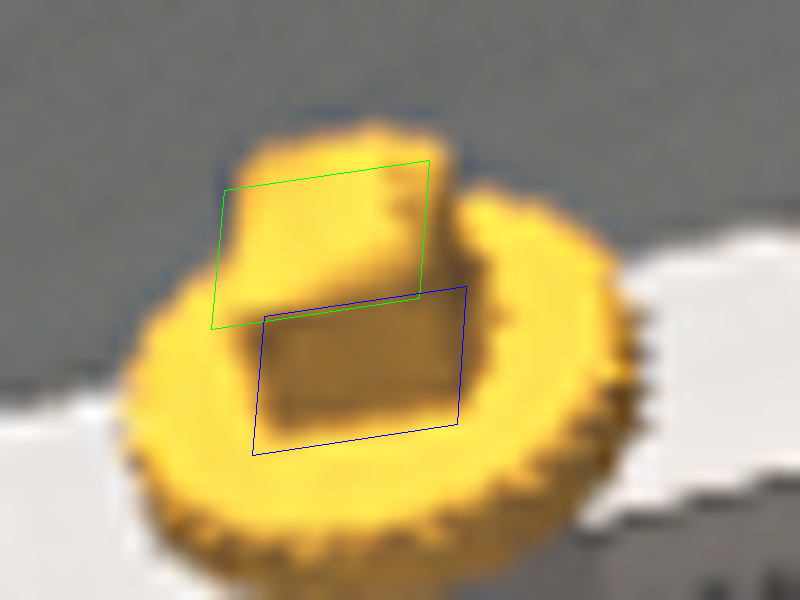

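View pics/o6.png

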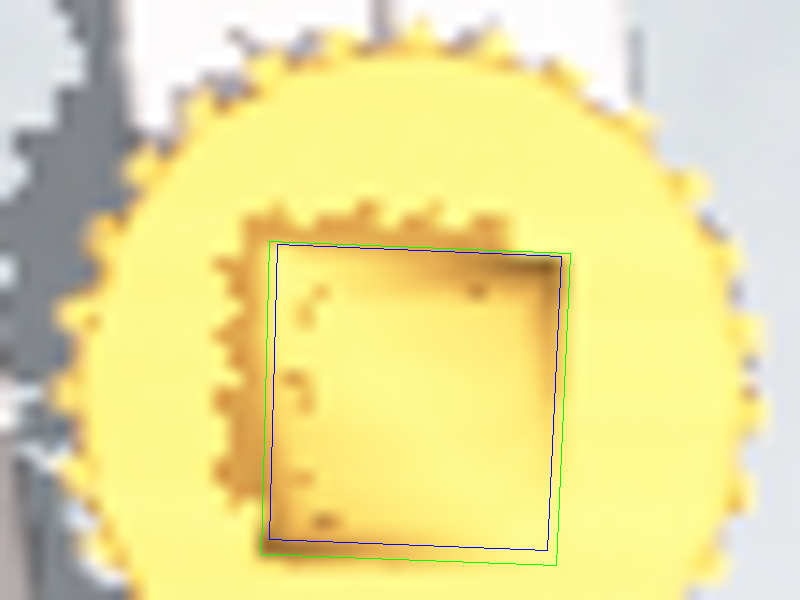

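Request:
{"fn": "servo_tool", "kwargs": {
  "increments": [
    {"dx":0,"dy":0,"dz":-0.2,"ax":0,"ay":0,"az":0,"claw":1},
    {"dx":0,"dy":0,"dz":-0.4,"ax":0,"ay":0,"az":0,"claw":1},
    {"dx":0,"dy":0,"dz":-0.6,"ax":0,"ay":0,"az":0,"claw":1},
    {"dx":0,"dy":0,"dz":-0.8,"ax":0,"ay":0,"az":0,"claw":1},
    {"dx":0,"dy":0,"dz":-0.8,"ax":0,"ay":0,"az":0,"claw":1}
  ]
}}

```text
clock: 8.05
eef_pos: [547.1, -221.8, 128.3]
tool_rot: [-1.572, -0.0, -1.986]
force: [0.3, 0.2, -1.7]
width: 13.1
```

```bash
python3 - <<'E'
from h import *
s=read_state(); print(s['clock'],s['eef_pos'],s['tool_rot'],s['width'],s['force'],s['torque'])
E
```

```text
8.05 [ 547.08024233 -221.83018197  128.27159537] [-1.57170817e+00 -2.80104532e-05 -1.98578905e+00] 13.071774236664773 [ 0.30489705  0.15273464 -1.74268979] [ 0.00356778 -0.04548918  0.00961631]
```

Request:
{"fn": "servo_tool", "kwargs": {
  "increments": [
    {"dx":0,"dy":0,"dz":-0.2,"ax":0,"ay":0,"az":0,"claw":1},
    {"dx":0,"dy":0,"dz":-0.4,"ax":0,"ay":0,"az":0,"claw":1},
    {"dx":0,"dy":0,"dz":-0.6,"ax":0,"ay":0,"az":0,"claw":1},
    {"dx":0,"dy":0,"dz":-0.8,"ax":0,"ay":0,"az":0,"claw":1},
    {"dx":0,"dy":0,"dz":-0.8,"ax":0,"ay":0,"az":0,"claw":1}
  ]
}}

```text
clock: 8.47
eef_pos: [547.1, -221.8, 120.3]
tool_rot: [-1.572, -0.0, -1.986]
force: [-0.7, -0.1, -1.8]
width: 13.3
```

```bash
python3 - <<'E'
from h import *
s=read_state(); print(s['clock'],s['eef_pos'],s['tool_rot'],s['width'],s['force'],s['torque'])
E
```

```text
8.4667 [ 547.12978408 -221.84144406  120.30793311] [-1.57162842e+00 -7.72953994e-06 -1.98581806e+00] 13.336526322626066 [-0.71793533 -0.09466877 -1.81366217] [-0.07578719  0.00556319  0.01642872]
```

Request:
{"fn": "servo_tool", "kwargs": {
  "increments": [
    {"dx":0,"dy":0,"dz":-0.3,"ax":0,"ay":0,"az":0,"claw":1},
    {"dx":0,"dy":0,"dz":-0.6,"ax":0,"ay":0,"az":0,"claw":1},
    {"dx":0,"dy":0,"dz":-0.9,"ax":0,"ay":0,"az":0,"claw":1},
    {"dx":0,"dy":0,"dz":-1.2,"ax":0,"ay":0,"az":0,"claw":1},
    {"dx":0,"dy":0,"dz":-1.2,"ax":0,"ay":0,"az":0,"claw":1},
    {"dx":0,"dy":0,"dz":-1.2,"ax":0,"ay":0,"az":0,"claw":1}
  ]
}}

```text
clock: 8.97
eef_pos: [547.5, -222.0, 109.5]
tool_rot: [-1.571, -0.0, -1.986]
force: [-1.2, 1.1, 5.4]
width: 13.3
```

```bash
python3 - <<'E'
from h import *
for n in ['wrist','scene']:
  im=snap(n,n[0]+'11'); s=read_state(); print(s['clock'],s['eef_pos'],s['tool_rot'],s['width'],s['force'],s['torque'],s['qpos'])
crop('s11',70,190,200,287,'c13')
E
```

```text
9.0167 [ 547.47812922 -221.94866385  109.46182017] [-1.57054886e+00 -1.29527333e-04 -1.98588993e+00] 13.491486410333293 [-1.98577404  0.1044192   4.96801407] [0.16777985 0.4291312  0.00603246] [ 0.46515693  0.7050944  -0.20241437  1.79186496  0.2128356   0.66561671
 -0.27330902]
9.0667 [ 547.49066737 -221.96607772  109.49953138] [-1.57048708e+00 -1.56013398e-04 -1.98589768e+00] 13.346934766572648 [-1.92621618  0.54468523  5.01178075] [ 0.13065168  0.42665179 -0.01445155] [ 0.46515786  0.7050353  -0.20241045  1.79185175  0.21286605  0.66563252
 -0.27333506]
6.153846153846154
```

View pics/c13.png

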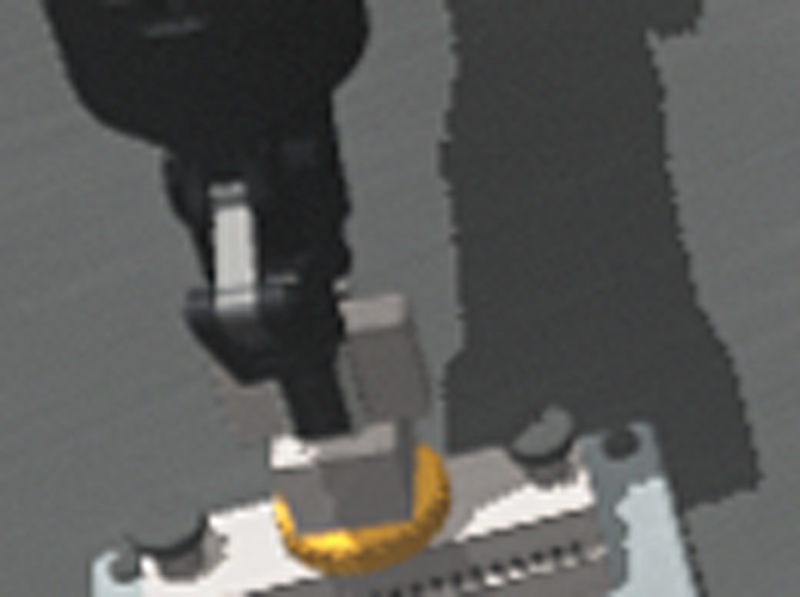

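View pics/w11.png

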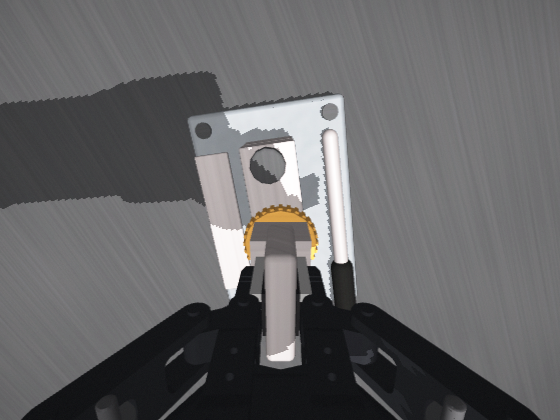

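Request:
{"fn": "servo_tool", "kwargs": {
  "increments": [
    {"dx":0,"dy":0,"dz":0,"ax":0,"ay":0,"az":-0.08,"claw":1},
    {"dx":0,"dy":0,"dz":0,"ax":0,"ay":0,"az":-0.16,"claw":1},
    {"dx":0,"dy":0,"dz":-0.02,"ax":0,"ay":0,"az":-0.24,"claw":1},
    {"dx":0,"dy":0,"dz":-0.03,"ax":0,"ay":0,"az":-0.32,"claw":1},
    {"dx":0,"dy":0,"dz":-0.04,"ax":0,"ay":0,"az":-0.4,"claw":1},
    {"dx":0,"dy":0,"dz":-0.05,"ax":0,"ay":0,"az":-0.48,"claw":1},
    {"dx":0,"dy":0,"dz":-0.06,"ax":0,"ay":0,"az":-0.56,"claw":1},
    {"dx":0,"dy":0,"dz":-0.06,"ax":0,"ay":0,"az":-0.64,"claw":1}
  ]
}}

```text
clock: 9.73
eef_pos: [547.4, -221.8, 108.9]
tool_rot: [-1.571, 0.0, -2.629]
force: [-1.9, 0.8, 4.5]
width: 13.3
```

```bash
python3 - <<'E'
from h import *
s=read_state(); print(s['clock'],s['eef_pos'],s['tool_rot'],s['width'],s['force'],s['torque'],s['qpos'])
E
```

```text
9.7333 [ 547.39957551 -221.77850662  108.88068318] [-1.57081945e+00  9.22060506e-05 -2.62942086e+00] 13.291982265291939 [-1.92265891  0.78453547  4.4917885 ] [0.2410192  0.40970219 0.07835991] [ 0.35153922  0.69943238 -0.02226804  1.79591968  0.02365956  0.64645356
 -0.74301245]
```

Following with about 0.06–0.08 N·m of friction torque. I'll continue in smaller steps.

Request:
{"fn": "servo_tool", "kwargs": {
  "increments": [
    {"dx":0,"dy":0,"dz":0,"ax":0,"ay":0,"az":-0.06,"claw":1},
    {"dx":0,"dy":0,"dz":-0.01,"ax":0,"ay":0,"az":-0.12,"claw":1},
    {"dx":0,"dy":0,"dz":-0.02,"ax":0,"ay":0,"az":-0.18,"claw":1},
    {"dx":0,"dy":0,"dz":-0.02,"ax":0,"ay":0,"az":-0.2,"claw":1}
  ]
}}

```text
clock: 10.07
eef_pos: [547.4, -221.6, 108.7]
tool_rot: [-1.571, -0.0, -2.828]
force: [-1.9, 1.0, 5.1]
width: 13.5
```

Request:
{"fn": "servo_tool", "kwargs": {
  "increments": [
    {"dx":0,"dy":0,"dz":0,"ax":0,"ay":0,"az":-0.06,"claw":1},
    {"dx":0,"dy":0,"dz":-0.01,"ax":0,"ay":0,"az":-0.1,"claw":1},
    {"dx":0,"dy":0,"dz":-0.01,"ax":0,"ay":0,"az":-0.1,"claw":1}
  ]
}}

```text
clock: 10.32
eef_pos: [547.4, -221.6, 108.6]
tool_rot: [-1.571, 0.0, -2.927]
force: [-2.5, -0.0, 4.9]
width: 13.6
```

```bash
python3 - <<'E'
from h import *
s=read_state(); print(s['clock'],s['eef_pos'],s['tool_rot'],s['width'],s['force'],s['torque'],s['qpos'])
E
```

```text
10.3167 [ 547.43536558 -221.64829078  108.57263126] [-1.57089740e+00  4.13070818e-05 -2.92734738e+00] 13.620605705020733 [-2.50333263 -0.00749879  4.91063227] [ 0.2556635   0.3884654  -0.01269007] [ 0.29846351  0.70140643  0.06152755  1.79772213 -0.0662724   0.64447143
 -0.95805171]
```

Request:
{"fn": "servo_tool", "kwargs": {
  "increments": [
    {"dx":0,"dy":0,"dz":0,"ax":0,"ay":0,"az":-0.06,"claw":1},
    {"dx":0,"dy":0,"dz":-0.01,"ax":0,"ay":0,"az":-0.1,"claw":1},
    {"dx":0,"dy":0,"dz":-0.01,"ax":0,"ay":0,"az":-0.1,"claw":1}
  ]
}}

```text
clock: 10.57
eef_pos: [547.5, -221.6, 108.5]
tool_rot: [-1.571, 0.0, -3.027]
force: [-1.0, 0.1, 6.1]
width: 13.3
```

```bash
python3 - <<'E'
from h import *
s=read_state(); print(s['clock'],s['eef_pos'],s['tool_rot'],s['force'],s['torque'],s['qpos'][6],s['tau'][6])
E
```

```text
10.5667 [ 547.45471792 -221.64728052  108.48844372] [-1.57094708e+00  1.14604697e-04 -3.02734978e+00] [-1.0109684   0.10910317  6.07159119] [ 0.20860848  0.43890475 -0.07958695] -1.0299939769426465 -0.23566123098134995
```

Request:
{"fn": "servo_tool", "kwargs": {
  "increments": [
    {"dx":0,"dy":0,"dz":0,"ax":0,"ay":0,"az":-0.05,"claw":1},
    {"dx":0,"dy":0,"dz":-0.01,"ax":0,"ay":0,"az":-0.1,"claw":1},
    {"dx":0,"dy":0,"dz":-0.01,"ax":0,"ay":0,"az":-0.1,"claw":1}
  ]
}}

```text
clock: 10.82
eef_pos: [547.5, -221.7, 108.4]
tool_rot: [-1.571, 0.0, -3.128]
force: [-1.6, 0.2, 6.1]
width: 13.2
```

```bash
python3 - <<'E'
from h import *
s=read_state(); print(s['clock'],s['eef_pos'],s['tool_rot'],s['force'],s['torque'],s['qpos'][6],s['tau'][6])
E
```

```text
10.8167 [ 547.49198263 -221.67594055  108.36817038] [-1.57096719e+00  1.67042876e-04 -3.12768427e+00] [-1.59943918  0.20175208  6.10116047] [ 0.2415228   0.36353352 -0.02013266] -1.1021817861868715 -0.2861318551003933
```

Request:
{"fn": "servo_tool", "kwargs": {
  "increments": [
    {"dx":0,"dy":0,"dz":0,"ax":0,"ay":0,"az":-0.05,"claw":1},
    {"dx":0,"dy":0,"dz":-0.01,"ax":0,"ay":0,"az":-0.1,"claw":1},
    {"dx":0,"dy":0,"dz":-0.01,"ax":0,"ay":0,"az":-0.1,"claw":1}
  ]
}}

```text
clock: 11.07
eef_pos: [547.6, -221.7, 108.3]
tool_rot: [-1.571, 0.0, 3.056]
force: [-1.4, 0.5, 4.9]
width: 13.4
```

```bash
python3 - <<'E'
from h import *
s=read_state(); print(s['clock'],s['eef_pos'],s['tool_rot'],s['force'],s['torque'],s['qpos'][6],s['tau'][6])
E
```

```text
11.0667 [ 547.56520659 -221.65528574  108.31321127] [-1.57097559e+00  3.08702171e-04  3.05557480e+00] [-1.38825187  0.52804989  4.92552331] [ 0.29167849  0.28617931 -0.05346788] -1.174117622816247 -0.2856111153960228
```

Request:
{"fn": "servo_tool", "kwargs": {
  "increments": [
    {"dx":0,"dy":0,"dz":0,"ax":0,"ay":0,"az":-0.05,"claw":1},
    {"dx":0,"dy":0,"dz":-0.01,"ax":0,"ay":0,"az":-0.1,"claw":1},
    {"dx":0,"dy":0,"dz":-0.01,"ax":0,"ay":0,"az":-0.1,"claw":1}
  ]
}}

```text
clock: 11.32
eef_pos: [547.6, -221.7, 108.2]
tool_rot: [-1.571, 0.0, 2.956]
force: [-1.2, 1.3, 5.6]
width: 13.4
```

```bash
python3 - <<'E'
from h import *
s=read_state(); print(s['clock'],s['eef_pos'],s['tool_rot'],s['force'],s['torque'],s['qpos'][6],s['tau'][6])
im=snap('wrist','w12')
E
```

```text
11.3167 [ 547.60269154 -221.65769346  108.20091474] [-1.57104353e+00  3.49823242e-04  2.95553077e+00] [-1.16780476  1.30362732  5.55109846] [ 0.21928143  0.35691484 -0.01705037] -1.2461081786855763 -0.2850786969065666
```

View pics/w12.png

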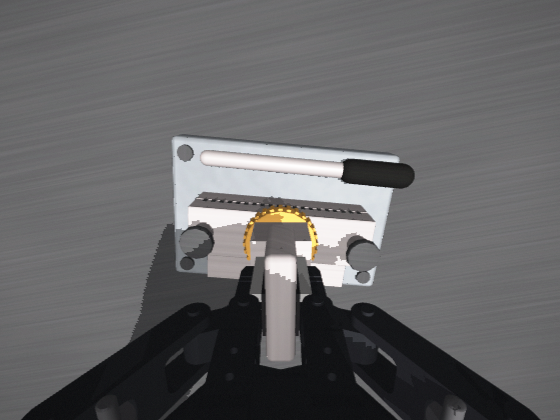

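Request:
{"fn": "servo_tool", "kwargs": {
  "increments": [
    {"dx":0,"dy":0,"dz":0,"ax":0,"ay":0,"az":-0.05,"claw":1},
    {"dx":0,"dy":0,"dz":-0.01,"ax":0,"ay":0,"az":-0.1,"claw":1},
    {"dx":0,"dy":0,"dz":-0.01,"ax":0,"ay":0,"az":-0.1,"claw":1}
  ]
}}

```text
clock: 11.62
eef_pos: [547.7, -221.7, 108.1]
tool_rot: [-1.571, 0.001, 2.856]
force: [-2.0, 1.1, 5.9]
width: 13.2
```

```bash
python3 - <<'E'
from h import *
s=read_state(); print(s['clock'],s['eef_pos'],s['tool_rot'],s['force'],s['torque'],s['qpos'][6],s['tau'][6])
E
```

```text
11.6167 [ 547.70873237 -221.73049362  108.10426104] [-1.57101222e+00  5.60675704e-04  2.85556869e+00] [-2.03387873  1.06457025  5.89871811] [ 0.21536709  0.23702704 -0.091255  ] -1.3181006691706854 -0.27883099392056465
```

Request:
{"fn": "servo_tool", "kwargs": {
  "increments": [
    {"dx":0,"dy":0,"dz":0,"ax":0,"ay":0,"az":-0.05,"claw":1},
    {"dx":0,"dy":0,"dz":-0.01,"ax":0,"ay":0,"az":-0.08,"claw":1},
    {"dx":0,"dy":0,"dz":-0.01,"ax":0,"ay":0,"az":-0.08,"claw":1}
  ]
}}

```text
clock: 11.87
eef_pos: [548.0, -221.7, 108.1]
tool_rot: [-1.571, 0.001, 2.777]
force: [-1.5, 1.5, 6.1]
width: 13.5
```

```bash
python3 - <<'E'
from h import *
s=read_state(); print(s['clock'],s['eef_pos'],s['tool_rot'],s['force'],s['torque'],s['qpos'][6],s['tau'][6])
E
```

```text
11.8667 [ 548.00293162 -221.6635855   108.11148484] [-1.57124377e+00  1.05032360e-03  2.77654353e+00] [-1.5062583   1.47429927  6.0866786 ] [0.26143671 0.25542559 0.01356538] -1.3751181664451986 -0.19089221488684416
```

Request:
{"fn": "servo_tool", "kwargs": {
  "increments": [
    {"dx":0,"dy":0,"dz":0,"ax":0,"ay":0,"az":-0.04,"claw":1},
    {"dx":0,"dy":0,"dz":0,"ax":0,"ay":0,"az":-0.06,"claw":1},
    {"dx":0,"dy":0,"dz":0,"ax":0,"ay":0,"az":-0.06,"claw":1}
  ]
}}

```text
clock: 12.12
eef_pos: [548.0, -221.7, 108.1]
tool_rot: [-1.571, 0.001, 2.72]
force: [-0.8, 0.0, 5.5]
width: 13.3
```

```bash
python3 - <<'E'
from h import *
s=read_state(); print(s['clock'],s['eef_pos'],s['tool_rot'],s['force'],s['torque'],s['qpos'][6],s['tau'][6])
im=snap('wrist','w13'); s=read_state(); print(s['torque'],s['tau'])
crop('w13',200,180,360,300,'c14')
E
```

```text
12.1167 [ 548.04396636 -221.65107679  108.08743677] [-1.57069216e+00  1.00919993e-03  2.72018739e+00] [-8.37244998e-01  3.17082406e-03  5.51557274e+00] [0.21763978 0.27286233 0.80169266] -1.4165177497812764 -0.9404270723462105
[0.22351945 0.24123937 0.78491767] [  0.84920369 -50.84212303   4.67856333 -13.0380258   -0.59811691
  -0.51312502  -0.81252761]
5.0
```

View pics/c14.png

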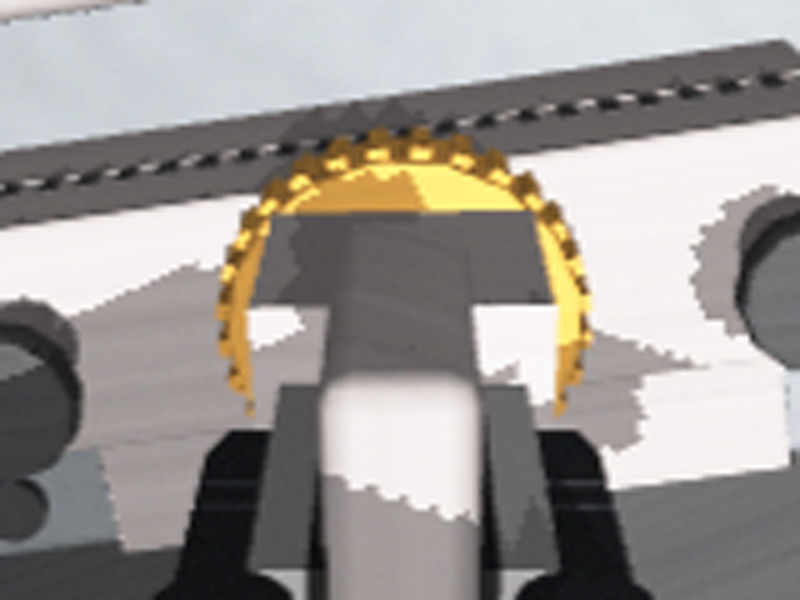

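Request:
{"fn": "servo_tool", "kwargs": {
  "increments": [
    {"dx":0,"dy":0,"dz":0,"ax":0,"ay":0,"az":0.04,"claw":1},
    {"dx":0,"dy":0,"dz":0,"ax":0,"ay":0,"az":0.1,"claw":1},
    {"dx":0,"dy":0,"dz":0.01,"ax":0,"ay":0,"az":0.18,"claw":1},
    {"dx":0,"dy":0,"dz":0.01,"ax":0,"ay":0,"az":0.26,"claw":1},
    {"dx":0,"dy":0,"dz":0.02,"ax":0,"ay":0,"az":0.34,"claw":1},
    {"dx":0,"dy":0,"dz":0.03,"ax":0,"ay":0,"az":0.42,"claw":1},
    {"dx":0,"dy":0,"dz":0.04,"ax":0,"ay":0,"az":0.5,"claw":1},
    {"dx":0,"dy":0,"dz":0.04,"ax":0,"ay":0,"az":0.5,"claw":1}
  ]
}}

```text
clock: 12.83
eef_pos: [548.4, -221.8, 108.4]
tool_rot: [-1.571, 0.002, -3.064]
force: [-0.4, 1.1, 5.3]
width: 12.9
```

```bash
python3 - <<'E'
from h import *
s=read_state(); print(s['clock'],s['eef_pos'],s['tool_rot'],s['force'],s['torque'],s['qpos'][6],s['tau'][6],s['width'])
E
```

```text
12.8333 [ 548.35107192 -221.7607068   108.39547366] [-1.57094049e+00  2.05682510e-03 -3.06368172e+00] [-0.43183701  1.0907551   5.32162502] [ 0.30975501 -0.0160783   0.06206054] -1.056085923764044 0.5179026536643505 12.909671192577003
```

Request:
{"fn": "servo_tool", "kwargs": {
  "increments": [
    {"dx":0,"dy":0,"dz":0.01,"ax":0,"ay":0,"az":0.08,"claw":1},
    {"dx":0,"dy":0,"dz":0.02,"ax":0,"ay":0,"az":0.16,"claw":1},
    {"dx":0,"dy":0,"dz":0.02,"ax":0,"ay":0,"az":0.24,"claw":1},
    {"dx":0,"dy":0,"dz":0.03,"ax":0,"ay":0,"az":0.32,"claw":1},
    {"dx":0,"dy":0,"dz":0.04,"ax":0,"ay":0,"az":0.4,"claw":1},
    {"dx":0,"dy":0,"dz":0.05,"ax":0,"ay":0,"az":0.48,"claw":1},
    {"dx":0,"dy":0,"dz":0.05,"ax":0,"ay":0,"az":0.56,"claw":1},
    {"dx":0,"dy":0,"dz":0.06,"ax":0,"ay":0,"az":0.62,"claw":1}
  ]
}}

```text
clock: 13.5
eef_pos: [548.3, -221.4, 109.0]
tool_rot: [-1.57, 0.002, -2.444]
force: [-0.7, 2.2, 4.6]
width: 13.4
```

Request:
{"fn": "servo_tool", "kwargs": {
  "increments": [
    {"dx":0,"dy":0,"dz":0.01,"ax":0,"ay":0,"az":0.08,"claw":1},
    {"dx":0,"dy":0,"dz":0.02,"ax":0,"ay":0,"az":0.16,"claw":1},
    {"dx":0,"dy":0,"dz":0.02,"ax":0,"ay":0,"az":0.24,"claw":1},
    {"dx":0,"dy":0,"dz":0.03,"ax":0,"ay":0,"az":0.32,"claw":1},
    {"dx":0,"dy":0,"dz":0.04,"ax":0,"ay":0,"az":0.4,"claw":1},
    {"dx":0,"dy":0,"dz":0.05,"ax":0,"ay":0,"az":0.46,"claw":1},
    {"dx":0,"dy":0,"dz":0.05,"ax":0,"ay":0,"az":0.5,"claw":1},
    {"dx":0,"dy":0,"dz":0.05,"ax":0,"ay":0,"az":0.5,"claw":1}
  ]
}}

```text
clock: 14.17
eef_pos: [548.1, -221.2, 109.5]
tool_rot: [-1.57, 0.001, -1.946]
force: [-0.6, 1.9, 6.8]
width: 13.4
```

```bash
python3 - <<'E'
from h import *
s=read_state(); print(s['clock'],s['eef_pos'],s['tool_rot'],s['force'],s['torque'],s['qpos'],s['tau'][6],s['width'], (s['tool_rot'][2]-2.7202)%(2*np.pi))
for n in ['wrist','scene','top']: im=snap(n,n[0]+'14')
crop('w14',200,180,360,300,'c15');crop('s14',70,190,200,287,'c16')
s=read_state(); print(s['eef_pos'],s['tool_rot'],s['force'],s['torque'])
E
```

```text
14.1667 [ 548.12557361 -221.23593355  109.4684868 ] [-1.56987422e+00  1.23737174e-03 -1.94623911e+00] [-0.60360355  1.92978138  6.76978566] [ 0.47506168  0.15989685 -0.00939784] [ 0.472574    0.7061743  -0.21540233  1.79132595  0.22423818  0.66688572
 -0.2450152 ] 0.2370620984584093 13.384412941663673 1.6167461985443499
5.0
6.153846153846154
[ 548.12381898 -221.2607441   109.46537723] [-1.56985930e+00  9.92360259e-04 -1.94777672e+00] [-0.22158956  1.87399826  6.50498586] [0.48554168 0.21616564 0.0477076 ]
```

View pics/c15.png

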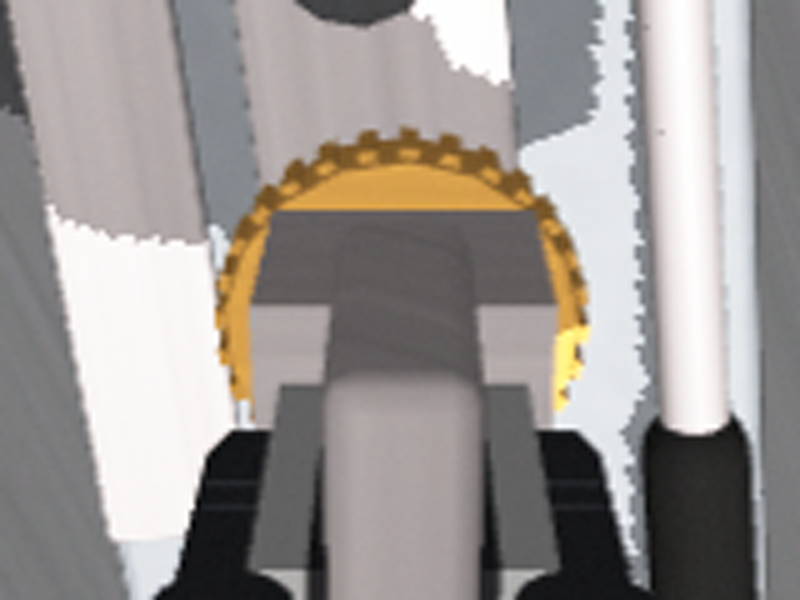

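View pics/s14.png

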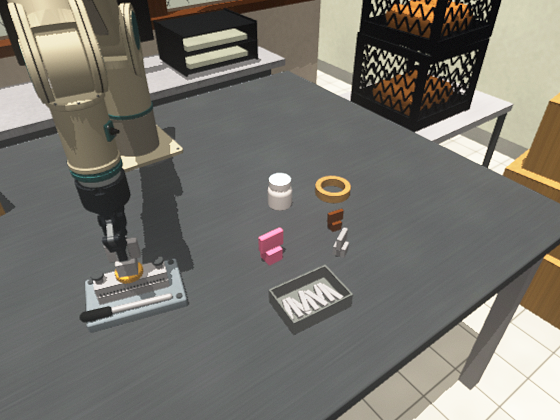

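Request:
{"fn": "servo_tool", "kwargs": {
  "increments": [
    {"dx":0,"dy":0,"dz":0,"ax":0,"ay":0,"az":0.05,"claw":1},
    {"dx":0,"dy":0,"dz":0.01,"ax":0,"ay":0,"az":0.1,"claw":1},
    {"dx":0,"dy":0,"dz":0.01,"ax":0,"ay":0,"az":0.11,"claw":1},
    {"dx":0,"dy":0,"dz":0.01,"ax":0,"ay":0,"az":0.11,"claw":1},
    {"dx":0,"dy":0,"dz":0.01,"ax":0,"ay":0,"az":0.11,"claw":1},
    {"dx":0,"dy":0,"dz":0.01,"ax":0,"ay":0,"az":0.11,"claw":1}
  ]
}}

```text
clock: 14.82
eef_pos: [548.1, -221.2, 109.5]
tool_rot: [-1.57, 0.001, -1.838]
force: [-0.1, 1.8, 7.1]
width: 13.2
```

```bash
python3 - <<'E'
from h import *
s=read_state(); print(s['clock'],s['eef_pos'],s['tool_rot'],s['force'],s['torque'],np.abs(s['qd']).max(),s['width'], (s['tool_rot'][2]-2.7202)%(2*np.pi))
im=snap('wrist','w15');im=snap('scene','s15');crop('w15',200,180,360,300,'c17');crop('s15',70,190,200,287,'c18')
E
```

```text
14.8167 [ 548.11175361 -221.20162487  109.545623  ] [-1.56985603e+00  8.40800017e-04 -1.83770179e+00] [-0.09248676  1.84750891  7.05745118] [0.44877093 0.14008247 0.05909441] 0.0016059853879766255 13.164259144945287 1.7252835200025398
5.0
6.153846153846154
```

View pics/c18.png

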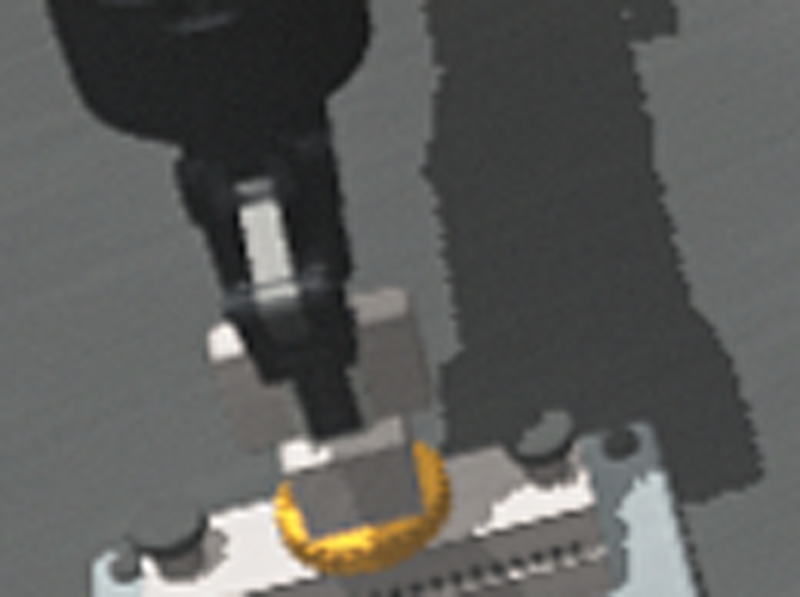

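View pics/c17.png

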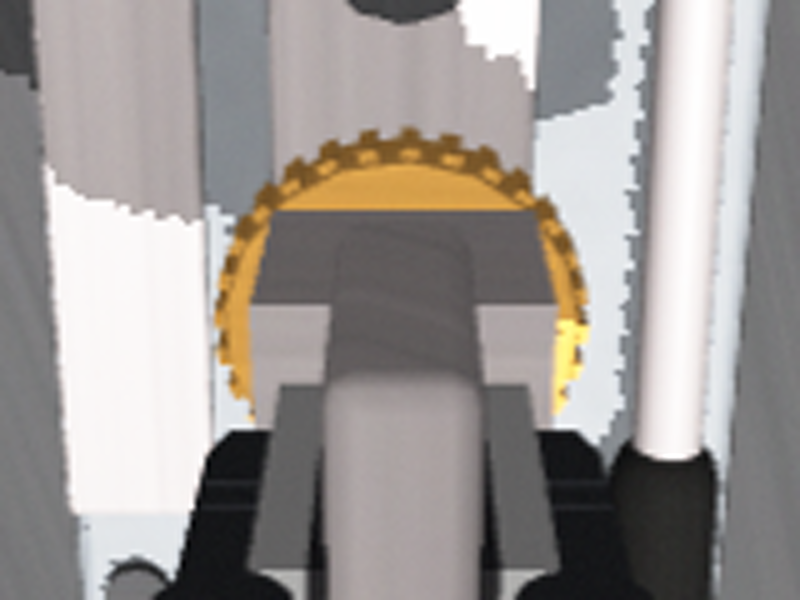

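```bash
python3 - <<'E'
from h import *
print(finish_job()); s=read_state(); print(s['clock'],s['eef_pos'],s['width'],s['force'])
E
```

```text
the job is handed in; nothing more can be done
None
the job is handed in; nothing more can be done
```

I fitted the larger grey wing key fully down on the brass nut, screwed the nut clockwise to its stop, then backed it off about 1.57 rad. The job was handed in at about 15 s with the key still gripped and pressed down. `finish_job` gives no verdict.

**Last checks:**
- **Bottoming out:** turning clockwise, the torque jumped to 0.8 N·m after 1.58 rad of tool turn. The tool also stopped sinking, so I took that as the hard stop.
- **Back-off:** the tool turned 1.725 rad anticlockwise. Taking off 0.16 rad of key play puts the nut at about 1.57 rad. The shift of the flange teeth between pictures agreed with that play. The rise in height alone gave a rougher, slightly lower figure of about 1.5 rad.
- **Key and grip:** the key stood upright and fully down, at a height that fits the key resting on the flange. The tool was pressing down with about 7 N. The finger opening read 13.2 mm against the 14 mm wing, and the arm was at rest.
- **Other objects:** the tape, tub and clip tray look unmoved in the scene picture.

**One disagreement:** before fitting, the scene and wrist cameras differed by 2–3 mm on where the key sat relative to the nut. I kept a position between the two, and the key went on without resistance.

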